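# Shut and lock the gauge case

### The arm

A 7-joint arm with a two-finger parallel gripper is mounted at the origin on a cart in front of the work surface, level with it; the furniture and walls round the work are solid. World frame = base frame: x ahead of the robot, y to its left, z up, the work surface at z = 0. Lengths are in m, angles in rad, forces in N, time in s.
With the tool pointing down it reaches from about 0.4 to 0.85 m from the base axis. Payload 10.4 kg.
Tool frame: the origin (TCP) lies between the finger pads; the fingertips stand 25 mm ahead of it and the grasp point (between the pads) lies 6 mm ahead of it; x points along the fingers, y is the direction in which the jaws open and shut, and the axes are right-handed (so a half turn about x gives the same grasp; the last joint's range is limited). The gripper opens to 87 mm and grips with 3 to 60 N. Pads are 19 mm wide; open, the fingers measure 117 mm over their backs; the gripper's body (75 mm by 190 mm) begins 51 mm behind the grasp point.
Start: joints at [1.307, 0.332, -0.065, 1.46, 0.022, 1.35, -0.088], TCP at [0.149, -0.607, 0.212] pointing down, gripper open.
Joint ranges: [-2.6, 2.6], [-0.5, 2.12], [-1.47, 1.34], [0.16, 2.42], [-1.27, 4.41], [0.06, 2.06], [-2.6, 2.6]. Speed limits (rad/s): [2.22, 2.22, 2.79, 2.79, 3.14, 3.14, 3.14].

### API

Orientations are given as a unit quaternion [x, y, z, w].
In Python, from bench import r gives the robot as it stands.
- The arm moves only by the shell command python3 -m pendant 'ROWS' [FORCE]. ROWS is JSON, a list of rows, each an object with "translation": the shift along the world's x, y, z in cm, a list of three; "angular": the turn, a rotation vector about the world's x, y, z in degrees, a list of three; "hand": the opening, from -1 (shut) to 1 (fully open). In form: [{"translation": [dx, dy, dz], "angular": [wx, wy, wz], "hand": hand}, ...]. A call has 1 to 20 rows; each row shifts and turns the commanded pose from where the row before left it; what a row does not reach is not made up. A row lasts 1/10 s, in which the tool goes at most 50 mm and 8.59 degrees, less where a joint would pass 70% of its speed; a pose out of reach is approached as far as the arm can. A call is refused whole if a number of a shift passes 5 or a number of a turn 8.59, either way. A call with a gripper value outside its range is refused whole. The fingers move at their own pace and stop on an object; FORCE is the grip in N (left out, the last holds). Time passes only in rows, so rows that do not move let the fingers close. It gives the time, the measured TCP pose, the force and the opening at its end, in the units of the state.
- r.read_state(): the state, without advancing time (a new reading comes with each control period).
- r.camera(name): name is "side" or "top" or "wrist"; returns the picture (400x640x3 uint8, red, green, blue); there is no depth.
- r.camera_info(name): a dict with "fx", "fy", "cx", "cy" (pixels), "distortion" ([k1, k2, p1, p2, k3] as OpenCV has them; the pictures are not rectified), "rvec" (rotation vector, rad) and "tvec" (3), from world to camera coordinates, as OpenCV has them; the wrist camera has in their place "mount" (4x4, takes a point from camera to tool coordinates, whose origin is the TCP and whose axes are the tool frame's). Camera axes: x right, y down, z forward; pixel columns grow to the right and rows downward; lengths in m; the calibration is good to about 2 mm. A picture is of the moment at which its call begins: read the wrist's pose just before it. camera_info takes no time and is no camera call.
- r.close_job(): hands the job in, once; it reports no verdict.
Trained networks look in the newest picture that a camera, given by its name, has taken for a name from the list of things; names that differ only in an ending like _2 or _b are one class to them, and where a whole thing is asked for, a point or a joint stands for the part that bears it (a point fixed in the world has none). Each returns a list of dicts, best first, with "confidence" (0 to 1); they miss things now and then, are a little off and sometimes report something else, mostly with a low value. They report only what shows in the picture. A call takes as long as a camera call.
- r.find_in(camera, name): "point" ([row, column] in pixels, amid what is visible of it).
- r.mark_of(camera, name): "point" ([row, column] in pixels: a listed point, or the origin of a listed thing).
The state is a dict: "time": time; "joint_positions": joint angles; "joint_vel": joint speeds; "joint_torque": joint torques, N m; "ee_pos": TCP position; "eef_rot": TCP orientation; "ft_force": force on the tool from outside, world axes, zero at the start; "torque": the same for the moment, N m; "width": finger opening in m.
Only numpy, scipy, OpenCV 4.12 (cv2) and the standard library are available. Lean on these libraries where they do the work, as an engineer would, in place of code of your own. Each camera call takes 0.05 s, during which the arm holds its last target.

### The job

Put the gauge case on the left of the bench away: push both of its drawers fully home until their fronts are flush, and only then push the black thumb block on its top to the right as far as it goes, so that the locking bar's tabs stand in front of both drawers. Everything is pushed with the fingertips; leave the gauge block on the case and the other things on the bench where they are.

Things in the scene. Friction and masses are not known exactly. Their poses are not given: they have to be found in the camera images.
- gauge_case: grey sheet-metal case fixed to the bench, 130 (x, depth) x 190 (y, width) x 70 mm high, with two drawers side by side and a locking bar along the front edge of its top. Origin: centre of its underside, on the bench top; z up; its front (the drawers' side) looks to its own -x, its left side seen from the front is its +y. The front plane, with which shut drawer fronts are flush, lies at x = -65 mm
- left_drawer_pull (a point): middle of the outer face of the left drawer's pull, a solid black block 42 (case y) x 14 mm high that stands 17 mm out from the plain steel drawer front (67 mm wide, 48 mm high), centred 32 mm above the bench; moves with the drawer. When shut this point lies at (-82, +43, 32) mm in the case's frame
- right_drawer_pull (a point): the same for the right drawer; when shut it lies at (-82, -43, 32) mm in the case's frame
- left_drawer (a joint): how far the left drawer stands out, m: 0 = shut against its stop, 0.075 = fully out; slides along the case's x; friction about 2 N, stays where it is left
- right_drawer (a joint): the same for the right drawer
- thumb_block (a point): centre of the black thumb block on the locking bar: 20 (case x) x 14 (case y) x 22 mm high, its top 95.5 mm above the bench; unlocked it lies at (-58, +26, 84.5) mm in the case's frame. The steel bar under it (26 x 135 x 4 mm, upper face 74.5 mm above the bench, low screw heads to 77 mm) lies along the front edge of the case top
- middle_tab (a point): outer face, lower end, of the right one of the bar's two tabs, 12 mm wide, which hang over the front down to 48.5 mm above the bench, 7 mm before the flush front plane. Unlocked they stand before the case's middle post (this one, y = 0) and left post (y = +86 mm), clear of the drawers; locked, at y = -32 and +54 mm, before the drawer fronts
- lock_bar (a joint): travel of the locking bar, m: 0 = unlocked, grows as the block is pushed to the case's right (its -y), 0.032 = locked against its stop; friction about 2 N, stays where it is left. The bar must not be pushed across while a drawer stands out
- top_block: loose ground steel gauge block, 30 x 35 x 20 mm, lying on the rear part of the case top; origin at the centre of its underside
- front_stack: loose stack of plated rings on a peg, 62 mm across and 119 mm high, standing on the bench well right of the case; origin at the centre of its underside
- side_ring: loose flat plated ring, 62 x 73 x 9 mm, lying left of the case; origin at the centre of its underside
- front_plug: loose plug gauge, 108 mm long, 39 mm thick, lying further right; origin at its underside's centre
- front_ring: loose flat plated ring, 62 x 73 x 9 mm, lying right of and before the case; origin at the centre of its underside
- marker: loose marker pen, 135 mm long, 16 mm thick, lying on the right; origin at its underside's centre

How it is judged:
On the way, in this order (a step that is already met when the one before it is completed fails the run):
1. both drawers are fully home while the bar is still unlocked (value of joint each of left_drawer, right_drawer below 0.004 m and value of joint lock_bar below 0.014 m), for 0.2 s.
2. the locking bar is fully across and both drawers are home (value of joint each of left_drawer, right_drawer below 0.004 m and value of joint lock_bar above 0.028 m), for 0.2 s.
At the end, for the whole second after the job is handed in: Both drawers within 4 mm of shut, the locking bar within 4 mm of its locked stop (28 mm or more of 32 mm), and every loose thing at rest within 20 mm of where it was at the start (all of step 2 and distance of each of top_block, front_stack, side_ring, front_plug, front_ring, marker from where it was at the start of the episode below 0.02 m and linear speed of each of top_block, front_stack, side_ring, front_plug, front_ring, marker below 0.01 m/s); the robot touches nothing.
It fails at once if the locking bar is pushed across while a drawer stands out (value of joint lock_bar above 0.014 m and value of joint any of left_drawer, right_drawer above 0.008 m).
It fails at once if a loose thing is lifted, carried or pushed away (20 mm or more) (distance of any of top_block, front_stack, side_ring, front_plug, front_ring, marker from where it was at the start of the episode above 0.02 m).
It also fails if it takes over 58 s, if anything falls off the work surface, if the arm or the gripper's body presses on something with over 40 N, if the wrist force passes 120 N, or if a joint passes its speed limit or range.

## Working session

There is one attempt and no reset: what is moved stays moved. The work goes in short steps, Python scripts to look and compute and a shell command to move; the robot and the scene stay as the last step left them, time stands still between calls to the robot, and variables do not carry over. Pictures are saved under pics/ and viewed, and the job is handed in when it is done.

```bash
mkdir -p pics; ls
python3 - <<'E'
from bench import r
import cv2
s=r.read_state();print({k:s[k] for k in('time','ee_pos','eef_rot','width','ft_force')})
for c in('side','top'):
    cv2.imwrite(f'pics/{c}0.png',r.camera(c)[:,:,::-1])
    i=r.camera_info(c);print(c,i)
    for n in('gauge_case','left_drawer_pull','right_drawer_pull','thumb_block','middle_tab','top_block','front_stack','side_ring','front_plug','front_ring','marker'):
        print(n,[(x['point'],round(x['confidence'],2)) for x in r.mark_of(c,n)[:2]])
E
```

```text
pics
{'time': 0.0, 'ee_pos': array([ 0.1489199 , -0.60658047,  0.21126447]), 'eef_rot': array([-0.70189923, -0.08542678,  0.70207475, -0.0844439 ]), 'width': 0.08711451969536578, 'ft_force': array([ 0.21415822,  0.36837044, -0.10940474])}
side {'fx': 484.42531369425427, 'fy': 484.42531369425427, 'cx': 315.5374798323918, 'cy': 204.1231921322553, 'distortion': array([-0.00693391,  0.        ,  0.        ,  0.        ,  0.        ]), 'rvec': array([ 1.93292474, -0.02706292,  0.0502888 ]), 'tvec': array([-0.50543543,  0.10687428,  1.12786573])}
gauge_case [([202.2, 341.0], 0.77)]
left_drawer_pull [([199.1, 289.3], 0.69)]
right_drawer_pull [([204.6, 306.5], 0.73)]
thumb_block [([176.5, 319.3], 0.65)]
middle_tab [([190.4, 320.1], 0.55)]
top_block [([179.6, 351.3], 0.48), ([205.3, 306.9], 0.31)]
front_stack [([272.9, 280.2], 0.91)]
side_ring []
front_plug []
front_ring []
marker [([308.6, 253.3], 0.85)]
top {'fx': 467.4835115848671, 'fy': 467.4835115848671, 'cx': 320.24415888243954, 'cy': 196.22007787661528, 'distortion': array([0.00050969, 0.        , 0.        , 0.        , 0.        ]), 'rvec': array([ 2.143299  , -2.15938974,  0.13790063]), 'tvec': array([0.11210012, 0.50958372, 1.20715523])}
gauge_case [([173.8, 239.0], 0.56)]
left_drawer_pull [([224.8, 250.1], 0.67)]
right_drawer_pull [([201.0, 284.1], 0.64)]
thumb_block [([186.1, 236.5], 0.97)]
middle_tab [([189.9, 256.6], 0.86)]
top_block [([153.7, 230.8], 0.5)]
front_stack [([233.7, 397.6], 0.81)]
side_ring [([201.8, 195.6], 0.66)]
front_plug [([232.2, 354.0], 0.65)]
front_ring [([234.1, 320.5], 0.81)]
marker [([247.7, 453.4], 0.54)]
```

```bash
cat > h.py <<'E'
import numpy as np,cv2
from bench import r
def cam(c):
    i=r.camera_info(c);K=np.array([[i['fx'],0,i['cx']],[0,i['fy'],i['cy']],[0,0,1.]])
    return K,np.array(i['distortion']),np.array(i['rvec']),np.array(i['tvec'])
def ray(c,p):
    K,d,rv,t=cam(c);u=cv2.undistortPoints(np.array([[[p[1],p[0]]]],float),K,d)[0,0]
    R=cv2.Rodrigues(rv)[0];o=-R.T@t;v=R.T@np.array([u[0],u[1],1]);return o,v/np.linalg.norm(v)
def atz(c,p,z):
    o,v=ray(c,p);return o+v*(z-o[2])/v[2]
def proj(c,P):
    K,d,rv,t=cam(c);q=cv2.projectPoints(np.array(P,float).reshape(-1,1,3),rv,t,K,d)[0][:,0];return q[:,::-1]
E
python3 - <<'E'
from h import *
for n,p,z in [('case',(173.8,239),0),('Lp',(224.8,250.1),.032),('Rp',(201,284.1),.032),('tb',(186.1,236.5),.0845),('tab',(189.9,256.6),.0485),('topb',(153.7,230.8),.07),('stack',(233.7,397.6),0),('sring',(201.8,195.6),0),('plug',(232.2,354),0),('fring',(234.1,320.5),0),('mk',(247.7,453.4),0)]:
    print(n,atz('top',p,z).round(4))
for n,p,z in [('case',(202.2,341),0),('Lp',(199.1,289.3),.032),('Rp',(204.6,306.5),.032),('tb',(176.5,319.3),.0845),('tab',(190.4,320.1),.0485),('topb',(179.6,351.3),.07),('stack',(272.9,280.2),0),]:
    print('side',n,atz('side',p,z).round(4))
for c in('side','top'):
    im=cv2.imread(f'pics/{c}0.png');
    im=im[110:330,170:490] if c=='top' else im[130:330,220:480]
    cv2.imwrite(f'pics/{c}0z.png',cv2.resize(im,None,fx=2.5,fy=2.5,interpolation=cv2.INTER_CUBIC))
E
```

```text
case [0.5788 0.3312 0.    ]
Lp [0.436 0.294 0.032]
Rp [0.4986 0.2044 0.032 ]
tb [0.5314 0.3219 0.0845]
tab [0.5265 0.2755 0.0485]
topb [0.6194 0.3408 0.07  ]
stack [ 0.4113 -0.0995  0.    ]
sring [0.5022 0.4484 0.    ]
plug [0.4162 0.018  0.    ]
fring [0.4118 0.1085 0.    ]
mk [ 0.3727 -0.2481  0.    ]
side case [0.5971 0.3266 0.    ]
side Lp [0.4417 0.264  0.032 ]
side Rp [0.4897 0.2206 0.032 ]
side tb [0.5288 0.3143 0.0845]
side tab [0.531  0.2941 0.0485]
side topb [0.6256 0.3322 0.07  ]
side stack [ 0.4249 -0.1106  0.    ]
```

View pics/top0.png

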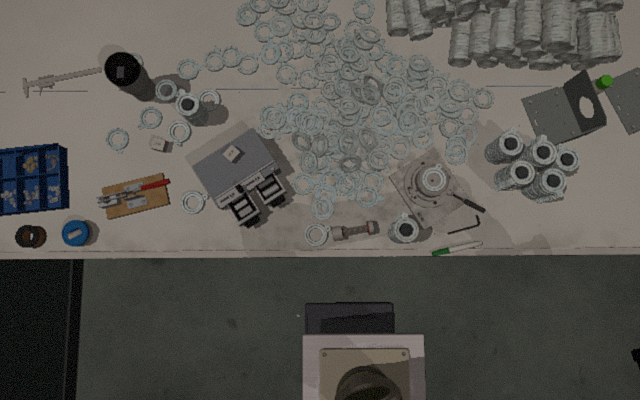

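View pics/side0.png

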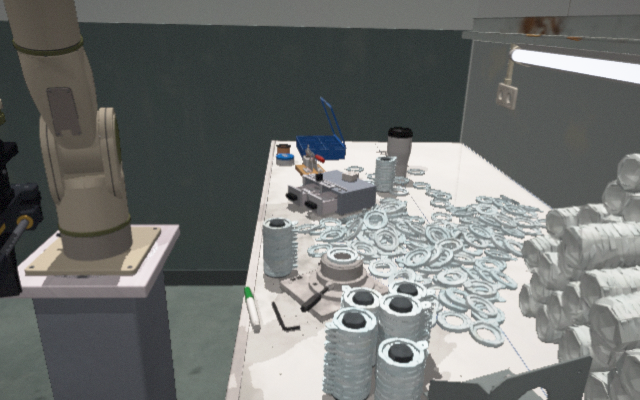

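View pics/top0z.png

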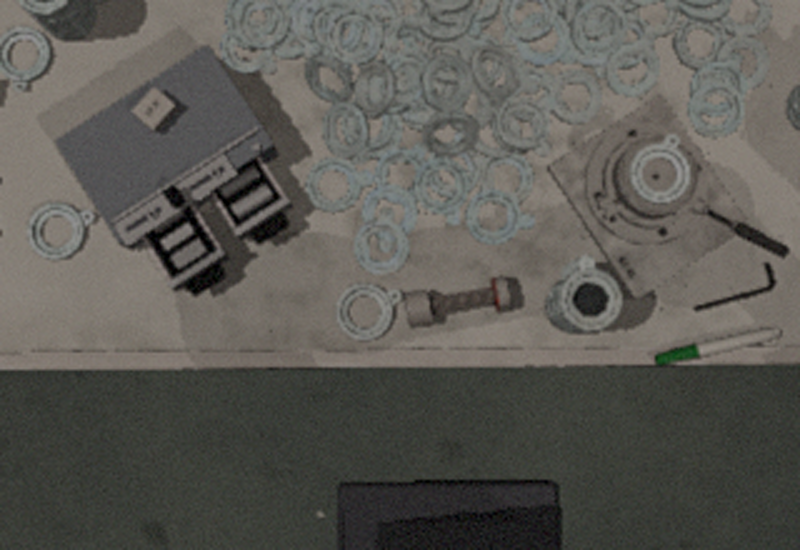

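View pics/side0z.png

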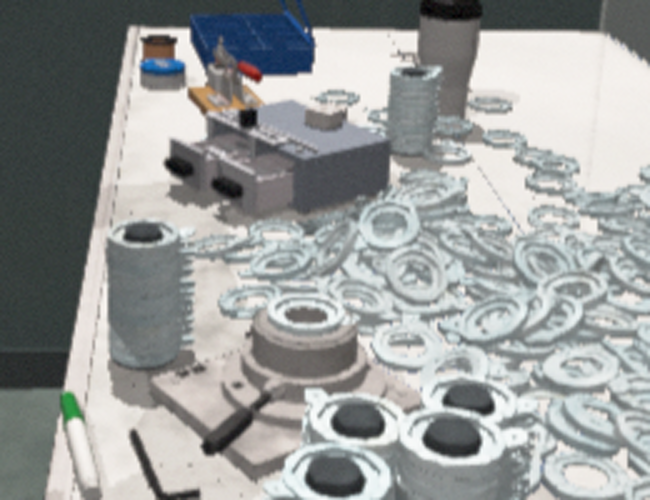

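```bash
cat >> h.py <<'E'
def c2w(P,x,y,a):
    P=np.array(P,float).reshape(-1,3);c,s=np.cos(a),np.sin(a)
    return np.c_[x+c*P[:,0]-s*P[:,1],y+s*P[:,0]+c*P[:,1],P[:,2]]
def overlay(c,im,pose,box,f,dl,dr,lb=0):
    r0,r1,c0,c1=box;z=cv2.resize(im[r0:r1,c0:c1],None,fx=f,fy=f,interpolation=cv2.INTER_CUBIC)
    def L(P,col):
        q=proj(c,c2w(P,*pose));pts=np.c_[(q[:,1]+.5-c0)*f,(q[:,0]+.5-r0)*f]
        cv2.polylines(z,[np.round(pts).astype(int)],True,col,1,cv2.LINE_AA)
    L([(-.065,.095,.07),(-.065,-.095,.07),(.065,-.095,.07),(.065,.095,.07)],(0,255,0))
    L([(-.065,.095,0),(-.065,-.095,0),(.065,-.095,0),(.065,.095,0)],(0,200,200))
    for y,d in((.043,dl),(-.043,dr)):
        x=-.082-d;L([(x,y+.021,.039),(x,y-.021,.039),(x+.017,y-.021,.039),(x+.017,y+.021,.039)],(0,0,255))
        x=-.065-d;L([(x,y+.0335,.056),(x,y-.0335,.056),(x,y-.0335,.008),(x,y+.0335,.008)],(255,0,0))
    y=.026-lb;L([(-.068,y+.007,.0955),(-.068,y-.007,.0955),(-.048,y-.007,.0955),(-.048,y+.007,.0955)],(255,0,255))
    return z
E
cat > fit.py <<'E'
from h import *
from scipy.optimize import least_squares
# marks: top & side
obs=[('top',(186.1,236.5),(-.058,.026,.0845)),('top',(189.9,256.6),(-.072,0,.0485)),('top',(173.8,239),(0,0,0)),('side',(202.2,341),(0,0,0)),('side',(176.5,319.3),(-.058,.026,.0845)),('side',(190.4,320.1),(-.072,0,.0485))]
def f(p):
    e=[]
    for c,o,P in obs: e+=list(proj(c,c2w(P,*p[:3]))[0]-o)
    for c,o,d,y in [('top',(224.8,250.1),p[3],.043),('side',(199.1,289.3),p[3],.043),('top',(201,284.1),p[4],-.043),('side',(204.6,306.5),p[4],-.043)]:
        e+=list(proj(c,c2w((-.082-d,y,.032),*p[:3]))[0]-o)
    return np.array(e)
s=least_squares(f,[.58,.33,.5,.06,.04],loss='soft_l1');print(s.x,np.degrees(s.x[2]));print(f(s.x).reshape(-1,2).round(1))
for c,b,fz in(('top',(115,235,180,300),6),('side',(150,220,275,390),6)):
    cv2.imwrite(f'pics/{c}_fit.png',overlay(c,cv2.imread(f'pics/{c}0.png'),s.x[:3],b,fz if c=='side' else 5,s.x[3],s.x[4]))
E
python3 fit.py
```

```text
[0.59131548 0.32935034 0.57178391 0.07011984 0.06483807] 32.76080501898049
[[ 1.1  0.8]
 [-1.5 -5.7]
 [-4.5  0.7]
 [-0.3 -2. ]
 [-0.6 -0.2]
 [ 0.4 -0. ]
 [-1.6  4.1]
 [-2.3 -0.5]
 [ 2.8 -3.5]
 [ 0.9  0.6]]
```

View pics/top_fit.png

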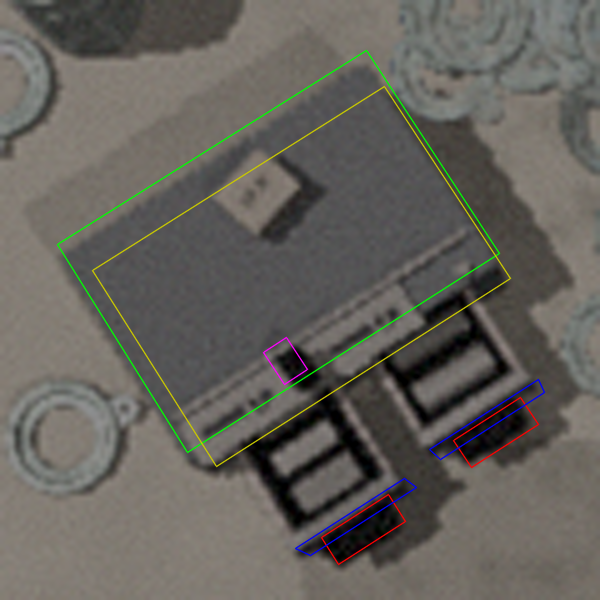

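View pics/side_fit.png

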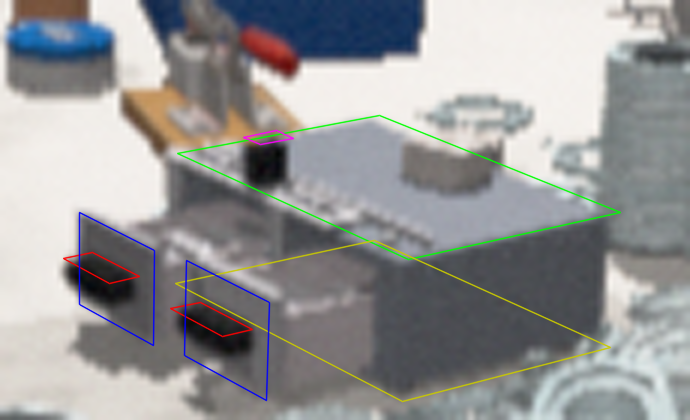

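Run:
```python
import cv2
a=cv2.imread('pics/top0.png')[118:230,180:300];cv2.imwrite('pics/tz.png',cv2.resize(a,None,fx=5,fy=5,interpolation=cv2.INTER_CUBIC))
a=cv2.imread('pics/side0.png')[160:220,280:390];cv2.imwrite('pics/sz.png',cv2.resize(cv2.convertScaleAbs(a,alpha=1.3,beta=10),None,fx=7,fy=7,interpolation=cv2.INTER_CUBIC))
```

```text
(no output)
```

View pics/tz.png

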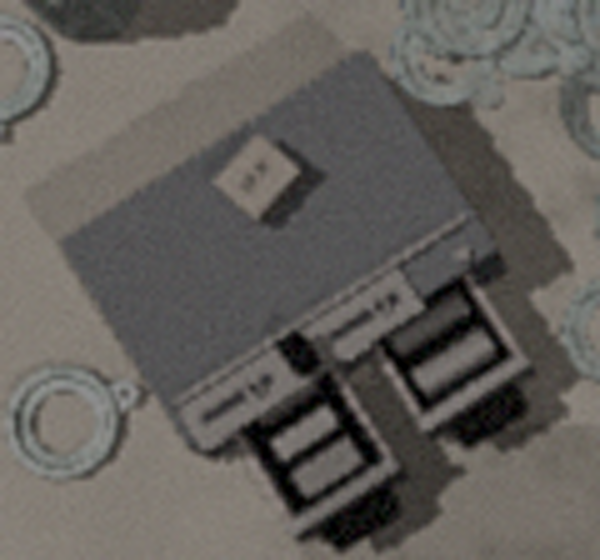

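View pics/sz.png

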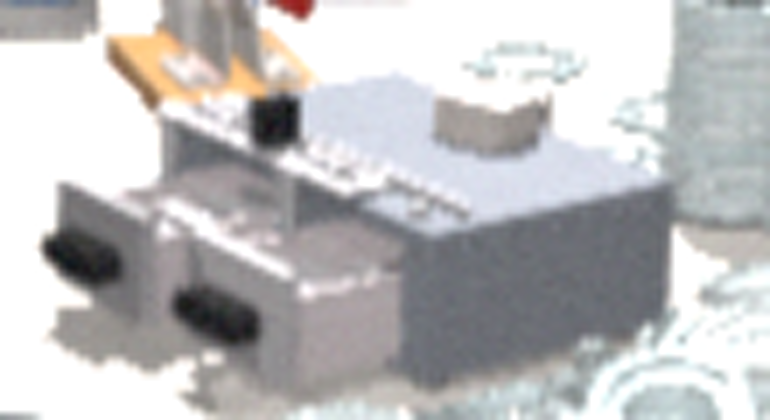

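```bash
cat > fit2.py <<'E'
from h import *
from scipy.optimize import least_squares
T=lambda x,y:('top',(y/5+118-.5,x/5+180-.5))
S=lambda x,y:('side',(y/7+160-.5,x/7+280-.5))
h=.07
obs=[(T(62,240),(.065,.095,h)),(T(368,52),(.065,-.095,h)),(T(498,253),(-.065,-.095,h)),(T(200,450),(-.065,.095,h)),(T(296,346),(-.058,.026,.09)),
(S(672,185),(.065,-.095,h)),(S(430,235),(-.065,-.095,h)),(S(432,388),(-.065,-.095,0)),(S(668,312),(.065,-.095,0)),(S(390,75),(.065,.095,h)),(S(160,105),(-.065,.095,h))]
dr=[(T(299,540),.043+.0335,.056,0),(T(402,473),.043-.0335,.056,0),(T(429,434),-.043+.0335,.056,1),(T(531,362),-.043-.0335,.056,1),
(S(60,182),.0765,.056,0),(S(160,228),.0095,.056,0),(S(190,238),-.0095,.056,1),(S(298,290),-.0765,.056,1)]
def f(p):
    e=[]
    for (c,o),P in obs: e+=list(proj(c,c2w(P,*p[:3]))[0]-o)
    for (c,o),y,z,k in dr: e+=list(proj(c,c2w((-.065-p[3+k],y,z),*p[:3]))[0]-o)
    return np.array(e)
s=least_squares(f,[.58,.33,.5,.06,.04],loss='soft_l1');print(s.x,np.degrees(s.x[2]));print(f(s.x).reshape(-1,2).round(1).tolist())
for c,b,fz in(('top',(115,235,180,300),5),('side',(150,220,275,390),6)):
    cv2.imwrite(f'pics/{c}_fit2.png',overlay(c,cv2.imread(f'pics/{c}0.png'),s.x[:3],b,fz,s.x[3],s.x[4]))
E
python3 fit2.py
```

```text
[0.58560278 0.32679813 0.58537266 0.06496224 0.05654449] 33.539383134541254
[[0.6, -0.1], [-1.5, -0.0], [-1.4, 1.1], [-0.2, -1.0], [2.4, -0.5], [-1.0, 0.6], [-0.1, 0.2], [1.7, -1.1], [3.4, -0.4], [-1.3, 0.3], [0.9, -0.5], [-0.9, -0.2], [-1.9, 0.9], [-0.8, -0.1], [-0.7, 0.9], [-0.5, -0.9], [-0.7, -2.3], [-0.8, -0.4], [-1.3, -1.7]]
```

View pics/top_fit2.png

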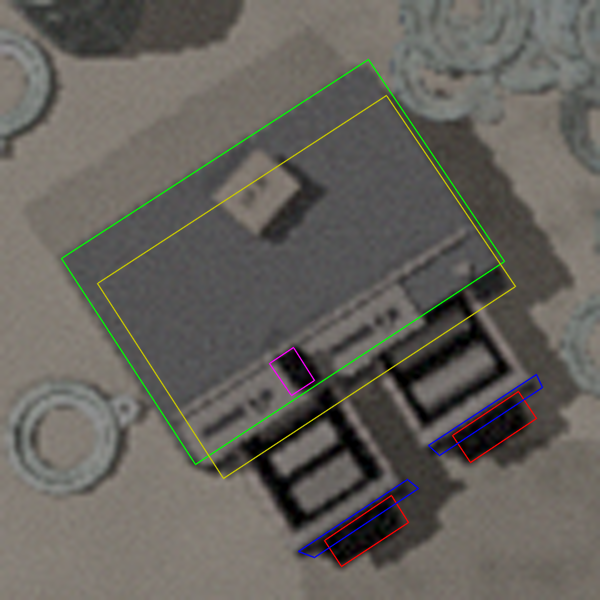

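View pics/side_fit2.png

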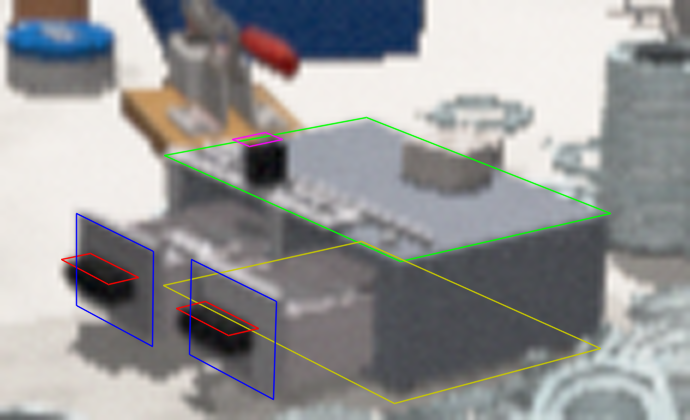

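```bash
cat >> h.py <<'E'
from scipy.spatial.transform import Rotation as Ro
POSE=(.5850,.3275,np.radians(33.3))
def target(tilt,sgn):
    a=POSE[2];cx=np.array([np.cos(a),np.sin(a),0]);cy=np.array([-np.sin(a),np.cos(a),0])
    t=np.radians(tilt);x=np.sin(t)*cx+np.array([0,0,-np.cos(t)]);y=sgn*cy
    return Ro.from_matrix(np.c_[x,y,np.cross(x,y)])
def rv(tilt,sgn):
    s=r.read_state();return np.degrees((target(tilt,sgn)*Ro.from_quat(s['eef_rot']).inv()).as_rotvec())
def show():
    s=r.read_state();R=Ro.from_quat(s['eef_rot']).as_matrix();p=s['ee_pos'];a=POSE[2];C=np.array([[np.cos(a),np.sin(a)],[-np.sin(a),np.cos(a)]])
    tip=p+.025*R[:,0];f=lambda q:np.r_[C@(q[:2]-POSE[:2]),q[2]].round(4)
    print('t',round(s['time'],2),'tcp',p.round(4),'case',f(p),'tipcase',f(tip),'F',s['ft_force'].round(1),'w',round(s['width'],3));print('q',s['joint_positions'].round(2))
    print(R.round(2).tolist())
E
python3 - <<'E'
from h import *
show()
for t in(0,30):
  for g in(1,-1): print(t,g,rv(t,g).round(1))
a=POSE[2]
for P in [(-.2,.043,.05),(-.2,-.043,.05),(-.06,.06,.1)]: print(P,c2w(P,*POSE).round(3))
print('x',np.cos(a),np.sin(a))
E
```

```text
t 1.2 tcp [ 0.1491 -0.607   0.2121] case [-0.8774 -0.5417  0.2121] tipcase [-0.8774 -0.5417  0.1871] F [-0.6 -0.1 -0.7] w 0.087
q [ 1.31  0.33 -0.06  1.46  0.02  1.35 -0.09]
[[0.0, 0.24, -0.97], [-0.0, -0.97, -0.24], [-1.0, 0.0, -0.0]]
0 1 [   0.    -0.  -160.5]
0 -1 [ 0.   0.  19.5]
30 1 [  38.8   16.9 -155.5]
30 -1 [ 12.  -27.6  19.1]
(-0.2, 0.043, 0.05) [[0.394 0.254 0.05 ]]
(-0.2, -0.043, 0.05) [[0.441 0.182 0.05 ]]
(-0.06, 0.06, 0.1) [[0.502 0.345 0.1  ]]
x 0.8358073613682703 0.5490228179981317
```

```bash
python3 -m pendant '[{"translation":[3,3,0.5],"angular":[0,0,6.5],"hand":-1},{"translation":[3,3,0.5],"angular":[0,0,6.5],"hand":-1},{"translation":[3,3,0.5],"angular":[0,0,6.5],"hand":-1},{"translation":[3,3,0.5],"angular":[0,0,0],"hand":-1},{"translation":[3,3,0.5],"angular":[0,0,0],"hand":-1},{"translation":[3,3,0.5],"angular":[0,0,0],"hand":-1},{"translation":[3,3,0],"angular":[0,0,0],"hand":-1},{"translation":[3,3,0],"angular":[0,0,0],"hand":-1},{"translation":[3,3,0],"angular":[0,0,0],"hand":-1},{"translation":[3,3,0],"angular":[0,0,0],"hand":-1},{"translation":[0,4,0],"angular":[0,0,0],"hand":-1},{"translation":[0,4,0],"angular":[0,0,0],"hand":-1},{"translation":[0,4,0],"angular":[0,0,0],"hand":-1},{"translation":[0,4,0],"angular":[0,0,0],"hand":-1},{"translation":[0,4,0],"angular":[0,0,0],"hand":-1},{"translation":[0,4,0],"angular":[0,0,0],"hand":-1}]'; python3 -c "
from h import *
show();print(rv(0,-1),rv(30,-1))"
```

```text
time: 2.8
ee_pos: [0.4489, -0.0654, 0.2423]
eef_rot: [0.678, 0.202, -0.677, 0.203]
ft_force: [0.9, 0.3, 0.3]
width: 0.0005
t 2.8 tcp [ 0.4489 -0.0654  0.2423] case [-0.3295 -0.2537  0.2423] tipcase [-0.3295 -0.2537  0.2173] F [0.9 0.3 0.3] w 0.0
q [ 0.67 -0.04 -0.61  1.81 -0.02  1.36 -0.92]
[[0.0, 0.55, -0.84], [-0.0, -0.84, -0.55], [-1.0, 0.0, -0.0]]
[0.03665949 0.03531735 0.01224403] [ 16.50370375 -25.04129227   0.02506074]
```

```bash
python3 -m pendant '[{"translation":[-0.6,4,0],"angular":[4.1,-6.3,0],"hand":-1},{"translation":[-0.6,4,0],"angular":[4.1,-6.3,0],"hand":-1},{"translation":[-0.6,4,0],"angular":[4.1,-6.3,0],"hand":-1},{"translation":[-0.6,4,0],"angular":[4.1,-6.3,0],"hand":-1},{"translation":[-0.6,4,-1],"angular":[0,0,0],"hand":-1},{"translation":[-0.6,4,-1],"angular":[0,0,0],"hand":-1},{"translation":[-0.6,4,-1],"angular":[0,0,0],"hand":-1},{"translation":[-0.6,4,-1],"angular":[0,0,0],"hand":-1},{"translation":[0,0,0],"angular":[0,0,0],"hand":-1},{"translation":[0,0,0],"angular":[0,0,0],"hand":-1}]'
python3 - <<'E'
from h import *
show();print(rv(30,-1))
im=r.camera('top');cv2.imwrite('pics/top1.png',cv2.resize(im[100:300,150:390,::-1],None,fx=3,fy=3))
im=r.camera('wrist');cv2.imwrite('pics/w1.png',im[:,:,::-1])
E
```

```text
time: 3.8
ee_pos: [0.4027, 0.2406, 0.2048]
eef_rot: [0.83, 0.247, -0.479, 0.145]
ft_force: [-0.0, -0.0, 0.4]
width: 0.0005
t 3.8 tcp [0.4027 0.2406 0.2048] case [-0.2001  0.0274  0.2048] tipcase [-0.1876  0.0273  0.1831] F [-0.  -0.   0.4] w 0.0
q [ 0.19 -0.47 -0.65  2.27 -0.48  0.77 -1.2 ]
[[0.42, 0.55, -0.72], [0.27, -0.84, -0.48], [-0.87, 0.0, -0.5]]
[ 0.19194606  0.03593008 -0.01780188]
```

View pics/top1.png

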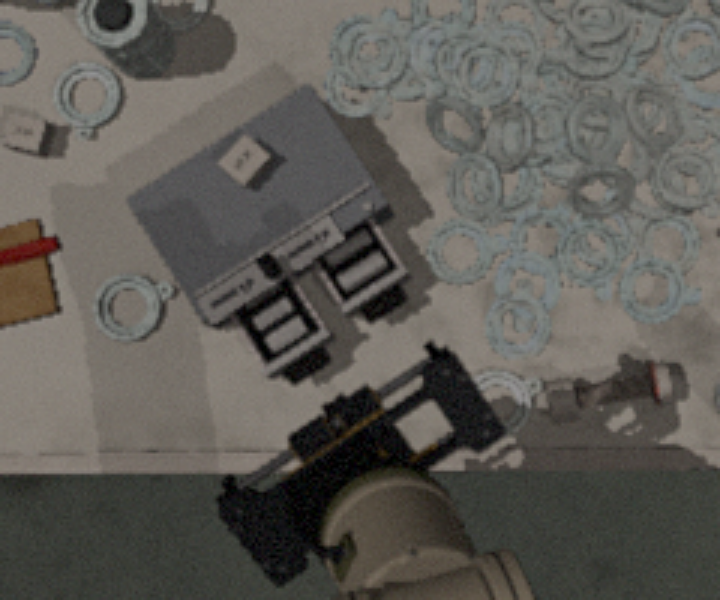

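View pics/w1.png

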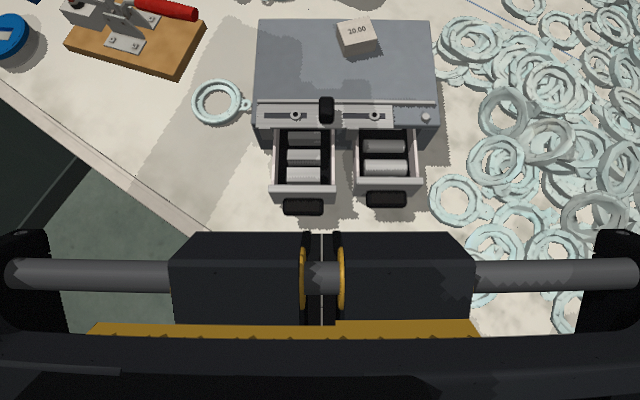

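```bash
cat > fitw.py <<'E'
from h import *
from scipy.optimize import least_squares
i=r.camera_info('wrist');K=np.array([[i['fx'],0,i['cx']],[0,i['fy'],i['cy']],[0,0,1.]]);D=np.array(i['distortion']);M=np.array(i['mount'])
def fitw(tag):
    s=r.read_state();T=np.eye(4);T[:3,:3]=Ro.from_quat(s['eef_rot']).as_matrix();T[:3,3]=s['ee_pos']
    im=r.camera('wrist');cv2.imwrite(f'pics/{tag}.png',im[:,:,::-1]);W=np.linalg.inv(T@M)
    pr=lambda P:cv2.projectPoints(np.array(P,float).reshape(-1,1,3),cv2.Rodrigues(W[:3,:3])[0],W[:3,3],K,D)[0][:,0,::-1]
    m={}
    for n in('left_drawer_pull','right_drawer_pull','thumb_block','middle_tab','gauge_case'):
        q=r.mark_of('wrist',n)
        if q:m[n]=q[0]['point'];print(n,np.round(q[0]['point'],1),round(q[0]['confidence'],2))
    return m,pr,im
E
python3 - <<'E'
from fitw import *
m,pr,im=fitw('w1b')
C={'thumb_block':(-.058,.026,.0845),'middle_tab':(-.072,0,.0485),'gauge_case':(0,0,0)}
def f(p):
    e=[]
    for n,q in m.items():
        P=C.get(n) or ((-.082-p[3],.043,.032) if n[0]=='l' else (-.082-p[4],-.043,.032))
        e+=list(pr(c2w(P,*p[:3]))[0]-q)
    h=.07
    for q,P in[((22,256),(.065,.095,h)),((18,438),(.065,-.095,h)),((124,257),(-.065,.095,h)),((124,439),(-.065,-.095,h))]: e+=list((pr(c2w(P,*p[:3]))[0]-q))
    return np.array(e)
s=least_squares(f,list(POSE)+[.065,.056],loss='soft_l1');print(s.x.round(4),np.degrees(s.x[2]));print(f(s.x).reshape(-1,2).round(1).tolist())
print(f(list(POSE)+[.065,.056]).reshape(-1,2).round(1).tolist())
E
```

```text
left_drawer_pull [215.7 300.3] 0.68
right_drawer_pull [205.3 387.2] 0.77
thumb_block [111.2 323.9] 0.56
gauge_case [103.3 338.9] 0.58
[0.5862 0.3297 0.587  0.0668 0.0565] 33.630781784782734
[[0.0, 3.7], [0.0, -0.2], [-0.5, -4.1], [-0.5, 1.9], [-2.8, 0.6], [1.1, -10.1], [1.1, -6.7], [0.2, 2.1]]
[[0.2, 4.1], [1.9, 0.3], [1.5, -3.2], [1.1, 2.9], [-1.6, 2.0], [3.1, -8.5], [2.6, -6.0], [2.7, 3.2]]
```

```bash
sed -i 's/^POSE=.*/POSE=(.5857,.3290,np.radians(33.5))/' h.py; python3 -m pendant '[{"translation":[0.2,1.1,-2],"angular":[0,0,0],"hand":-1},{"translation":[0.2,1.1,-2],"angular":[0,0,0],"hand":-1},{"translation":[0,0,-2],"angular":[0,0,0],"hand":-1},{"translation":[0,0,-2],"angular":[0,0,0],"hand":-1},{"translation":[0,0,-2],"angular":[0,0,0],"hand":-1},{"translation":[0,0,0],"angular":[0,0,0],"hand":-1}]'
python3 - <<'E'
from h import *
show();print(rv(30,-1))
E
```

```text
time: 4.8
ee_pos: [0.4057, 0.2613, 0.1025]
eef_rot: [0.829, 0.247, -0.481, 0.144]
ft_force: [0.5, -0.9, 0.3]
width: 0.0003
t 4.8 tcp [0.4057 0.2613 0.1025] case [-0.1874  0.0428  0.1025] tipcase [-0.1751  0.0427  0.0808] F [ 0.5 -0.9  0.3] w 0.0
q [ 0.26 -0.27 -0.87  2.37 -0.41  0.46 -1.31]
[[0.42, 0.55, -0.73], [0.27, -0.84, -0.48], [-0.87, 0.0, -0.5]]
[ 0.19317635 -0.20478937  0.31228947]
```

```bash
python3 -m pendant '[{"translation":[0,0,0],"angular":[-3.3,5,0],"hand":-1},{"translation":[0,0,-1],"angular":[-3.3,5,0],"hand":-1},{"translation":[0,0,-2],"angular":[0,0,0],"hand":-1},{"translation":[0,0,-2],"angular":[0,0,0],"hand":-1},{"translation":[0,0,0],"angular":[0,0,0],"hand":-1},{"translation":[0,0,0],"angular":[0,0,0],"hand":-1}]'
python3 - <<'E'
from h import *
show();print(rv(18,-1))
im=r.camera('top');cv2.imwrite('pics/top2.png',cv2.resize(im[100:300,150:390,::-1],None,fx=3,fy=3))
im=r.camera('wrist');cv2.imwrite('pics/w2.png',im[:,:,::-1])
E
```

```text
time: 5.4
ee_pos: [0.4073, 0.2622, 0.0556]
eef_rot: [0.775, 0.23, -0.563, 0.169]
ft_force: [0.7, -0.9, -0.0]
width: 0.0004
t 5.4 tcp [0.4073 0.2622 0.0556] case [-0.1857  0.0428  0.0556] tipcase [-0.178   0.0427  0.0318] F [ 0.7 -0.9 -0. ] w 0.0
q [ 0.46  0.04 -1.13  2.23  0.12  0.59 -1.75]
[[0.26, 0.55, -0.8], [0.17, -0.84, -0.52], [-0.95, 0.0, -0.31]]
[0.15678193 0.03600778 0.27696526]
```

View pics/top2.png

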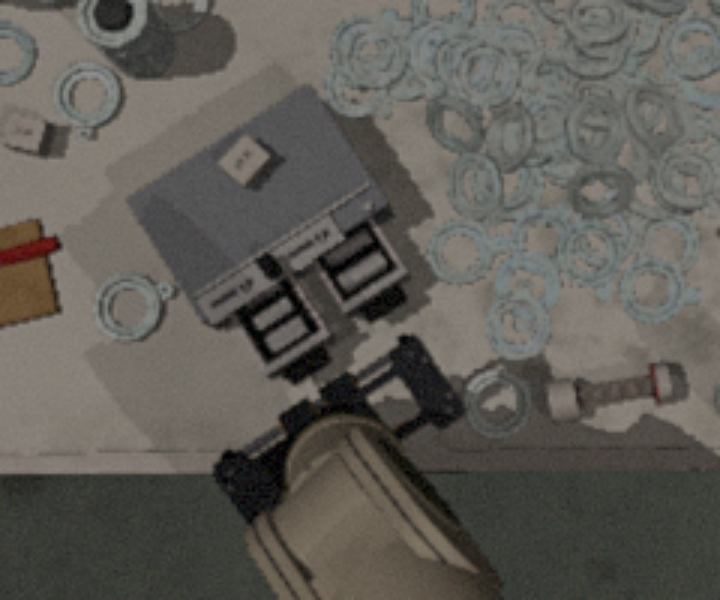

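View pics/w2.png

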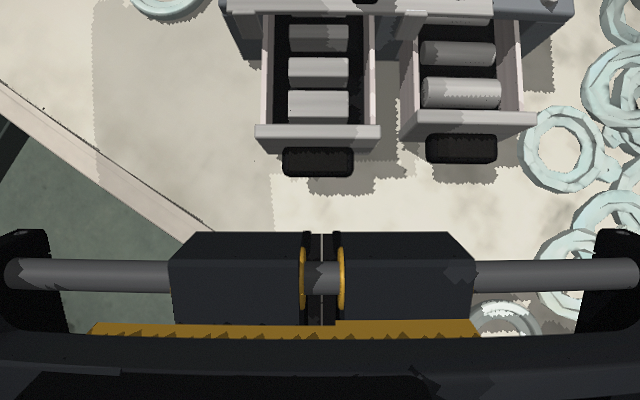

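```bash
python3 -m pendant '[{"translation":[1,0.66,-0.2],"angular":[0,0,0],"hand":-1},{"translation":[1,0.66,-0.1],"angular":[0,0,0],"hand":-1},{"translation":[1,0.66,0],"angular":[0,0,0],"hand":-1},{"translation":[1,0.66,0],"angular":[0,0,0],"hand":-1}]'
python3 - <<'E'
from h import *
show()
E
```

```text
time: 5.9
ee_pos: [0.4483, 0.2887, 0.0531]
eef_rot: [0.776, 0.23, -0.562, 0.17]
ft_force: [0.4, -0.2, 1.5]
width: 0.0004
t 5.9 tcp [0.4483 0.2887 0.0531] case [-0.1369  0.0422  0.0531] tipcase [-0.1291  0.0421  0.0293] F [ 0.4 -0.2  1.5] w 0.0
q [ 0.33  0.21 -1.06  2.12  0.39  0.63 -1.96]
[[0.26, 0.55, -0.79], [0.17, -0.84, -0.52], [-0.95, 0.0, -0.31]]
```

Run:
```python
from h import *
im=r.camera('wrist');cv2.imwrite('pics/w3.png',im[:,:,::-1])
```

```text
(no output)
```

View pics/w3.png

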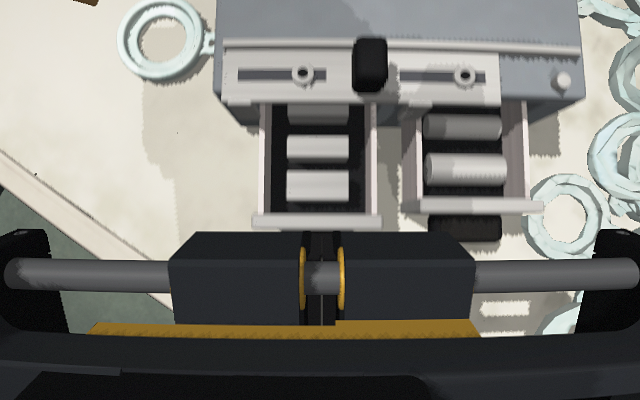

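```bash
python3 -m pendant '[{"translation":[1,0.66,0],"angular":[0,0,0],"hand":-1},{"translation":[1,0.66,0],"angular":[0,0,0],"hand":-1}]'
python3 - <<'E'
from h import *
show()
im=r.camera('wrist');cv2.imwrite('pics/w4.png',im[:,:,::-1])
E
```

```text
time: 6.15
ee_pos: [0.4678, 0.3017, 0.053]
eef_rot: [0.776, 0.23, -0.563, 0.17]
ft_force: [-0.2, -1.1, 0.8]
width: 0.0006
t 6.15 tcp [0.4678 0.3017 0.053 ] case [-0.1134  0.0423  0.053 ] tipcase [-0.1057  0.0422  0.0292] F [-0.2 -1.1  0.8] w 0.001
q [ 0.27  0.27 -1.01  2.07  0.46  0.65 -2.01]
[[0.26, 0.55, -0.79], [0.17, -0.84, -0.52], [-0.95, 0.0, -0.31]]
```

View pics/w4.png

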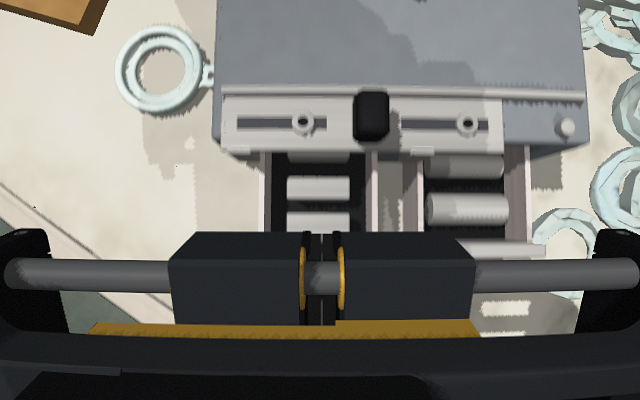

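Run:
```python
from h import *
im=r.camera('top');cv2.imwrite('pics/top4.png',cv2.resize(im[110:250,170:310,::-1],None,fx=4,fy=4))
im=r.camera('side');cv2.imwrite('pics/side4.png',cv2.resize(im[140:240,250:400,::-1],None,fx=5,fy=5))
```

```text
(no output)
```

View pics/top4.png

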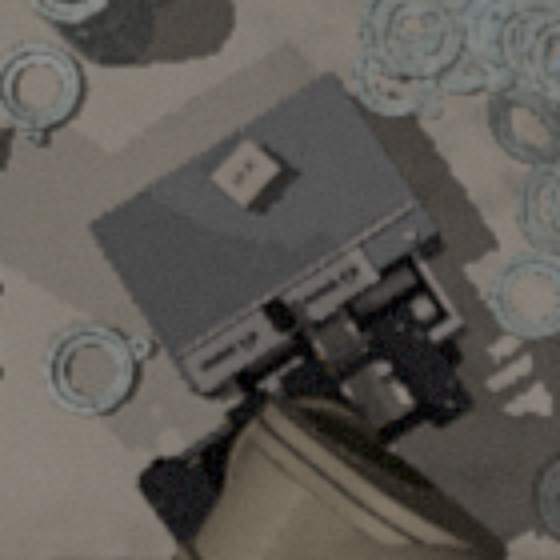

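View pics/side4.png

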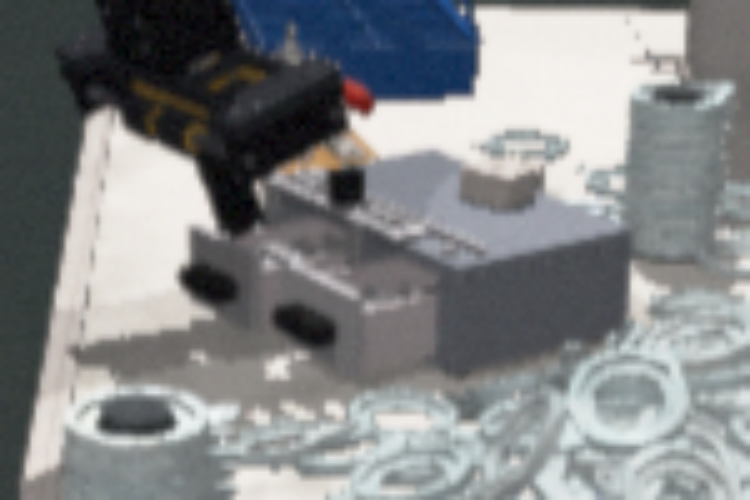

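Run:
```python
from h import *
s=r.read_state();R=Ro.from_quat(s['eef_rot']).as_matrix();p=s['ee_pos']
for d in(-.045,0,.025):
  for c in('side','top'):
    q=proj(c,p+d*R[:,0])[0];print(d,c,q, ((q[1]-250)*5,(q[0]-140)*5) if c=='side' else ((q[1]-170)*4,(q[0]-110)*4))
# pull corners at extent .065
for P in[(-.147,.064,.039),(-.147,.022,.039),(-.13,.0765,.056),(-.13,.0095,.056),(-.065,.095,.07)]:
  q=proj('side',c2w(P,*POSE))[0];print(P,((q[1]-250)*5,(q[0]-140)*5))
i=r.camera_info('side');print(-cv2.Rodrigues(i['rvec'])[0].T@i['tvec'])
```

```text
-0.045 side [174.7161484  294.27364092] (np.float64(221.36820460264573), np.float64(173.58074202142234))
-0.045 top [215.2353285  246.09279043] (np.float64(304.3711617053631), np.float64(420.94131401378604))
0 side [188.00419947 298.18743992] (np.float64(240.93719960398744), np.float64(240.0209973298783))
0 top [212.27287298 245.92564602] (np.float64(303.70258407929543), np.float64(409.091491907207))
0.025 side [195.20368339 300.30800118] (np.float64(251.54000589966302), np.float64(276.018416951822))
0.025 top [210.71774903 245.83790329] (np.float64(303.35161316452843), np.float64(402.8709961294992))
(-0.147, 0.064, 0.039) (np.float64(173.2089643923959), np.float64(262.16870274200335))
(-0.147, 0.022, 0.039) (np.float64(212.84006460392703), np.float64(282.7900484613742))
(-0.13, 0.0765, 0.056) (np.float64(186.1018399184337), np.float64(223.90734668405358))
(-0.13, 0.0095, 0.056) (np.float64(250.0690191397311), np.float64(255.54649668110116))
(-0.065, 0.095, 0.07) (np.float64(259.49624270565437), np.float64(175.83436823479133))
[ 0.44978224 -1.0373152   0.5105304 ]
```

Run:
```python
from h import *
im=r.camera('side');cv2.imwrite('pics/side4b.png',cv2.convertScaleAbs(cv2.resize(im[160:215,275:335,::-1],None,fx=10,fy=10,interpolation=cv2.INTER_CUBIC),alpha=1.5,beta=20))
for n in('left_drawer_pull','right_drawer_pull'):
  print(n,[r.mark_of('side',n)[:1]])
```

```text
left_drawer_pull [[{'point': [196.3, 290.6], 'confidence': 0.78}]]
right_drawer_pull [[{'point': [205.4, 306.6], 'confidence': 0.6}]]
```

View pics/side4b.png

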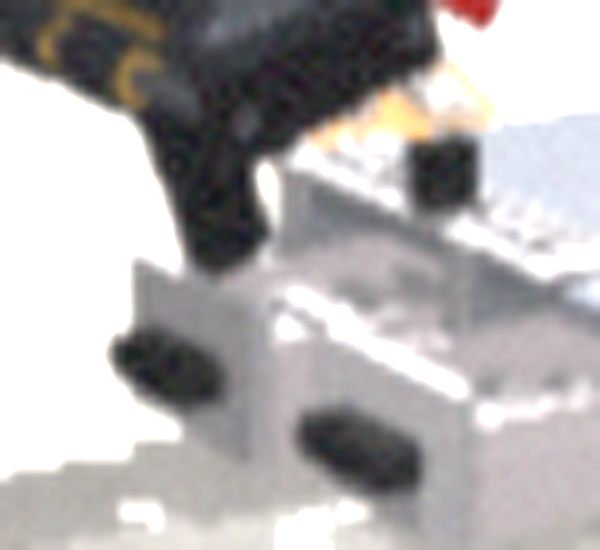

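Run:
```python
from fitw import *
print(M.round(3))
W=np.linalg.inv(M)
for d in(-.045,0,.006,.025,.05): print(d,cv2.projectPoints(np.array([[[d,0,0.]],[[d,0,.0095]],[[d,0,-.0095]]]),cv2.Rodrigues(W[:3,:3])[0],W[:3,3],K,D)[0][:,0,::-1].round().tolist())
m,pr,im=fitw('w4b')
for e in(.065,.05,.04,.03): print(e,'front top edge',pr(c2w([(-.065-e,.0765,.056),(-.065-e,.0095,.056)],*POSE)).round().tolist(),'pull',pr(c2w((-.082-e,.043,.039),*POSE)).round())
print('bar',pr(c2w([(-.071,.0935,.0745),(-.071,-.0415,.0745),(-.068,.026,.0955)],*POSE)).round())
```

```text
[[ 0.001 -0.254  0.967 -0.173]
 [ 1.     0.    -0.001 -0.   ]
 [-0.     0.967  0.254 -0.069]
 [ 0.     0.     0.     1.   ]]
-0.045 [[285.0, 322.0], [306.0, 322.0], [263.0, 322.0]]
0 [[243.0, 322.0], [260.0, 322.0], [226.0, 322.0]]
0.006 [[239.0, 322.0], [255.0, 322.0], [222.0, 322.0]]
0.025 [[227.0, 322.0], [242.0, 322.0], [212.0, 322.0]]
0.05 [[215.0, 322.0], [228.0, 322.0], [201.0, 322.0]]
right_drawer_pull [113.2 372.6] 0.4
thumb_block [114.9 371.7] 0.59
middle_tab [162.3 414.1] 0.89
gauge_case [ 71.7 382.4] 0.78
0.065 front top edge [[274.0, 255.0], [274.0, 387.0]] pull [[300. 321.]]
0.05 front top edge [[245.0, 255.0], [244.0, 387.0]] pull [[273. 321.]]
0.04 front top edge [[225.0, 255.0], [225.0, 387.0]] pull [[255. 321.]]
0.03 front top edge [[206.0, 256.0], [205.0, 386.0]] pull [[237. 321.]]
bar [[153. 213.]
 [152. 499.]
 [135. 363.]]
```

```bash
python3 -m pendant '[{"translation":[0,0,2],"angular":[0,0,0],"hand":-1},{"translation":[0,0,2],"angular":[0,0,0],"hand":-1},{"translation":[-2,-1.32,0],"angular":[0,0,0],"hand":-1},{"translation":[-2,-1.32,0],"angular":[0,0,0],"hand":-1},{"translation":[-2,-1.32,0],"angular":[0,0,0],"hand":-1},{"translation":[0,0,0],"angular":[0,0,0],"hand":-1}]'
python3 - <<'E'
from h import *
show()
s=r.read_state();R=Ro.from_quat(s['eef_rot']).as_matrix();p=s['ee_pos']
im=r.camera('side')[:,:,::-1];z=cv2.convertScaleAbs(cv2.resize(im[130:215,255:355],None,fx=7,fy=7,interpolation=cv2.INTER_CUBIC),alpha=1.4,beta=25)
for d in(-.045,0,.025):
    q=proj('side',p+d*R[:,0])[0];print(d,q);cv2.circle(z,(int((q[1]+.5-255)*7),int((q[0]+.5-130)*7)),3,(0,0,255),1)
cv2.imwrite('pics/side5.png',z)
E
```

```text
time: 7.35
ee_pos: [0.4057, 0.2604, 0.0915]
eef_rot: [0.776, 0.229, -0.563, 0.171]
ft_force: [-0.1, -0.8, 0.3]
width: 0.0003
t 7.35 tcp [0.4057 0.2604 0.0915] case [-0.188   0.0422  0.0915] tipcase [-0.1803  0.0419  0.0677] F [-0.1 -0.8  0.3] w 0.0
q [ 0.56 -0.1  -1.18  2.2  -0.11  0.67 -1.54]
[[0.26, 0.55, -0.8], [0.16, -0.84, -0.52], [-0.95, 0.01, -0.31]]
-0.045 [165.53431167 272.0292603 ]
0 [179.54594417 276.48857737]
0.025 [187.13135323 278.90286263]
```

View pics/side5.png

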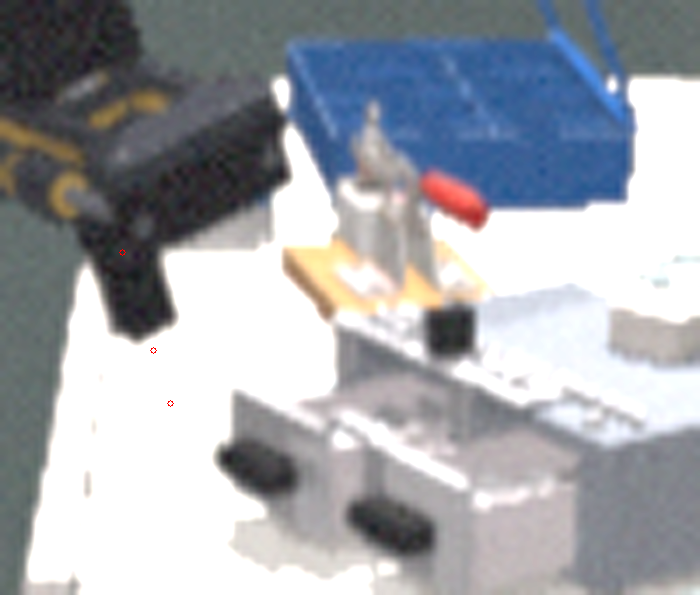

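```bash
python3 -m pendant '[{"translation":[1.2,0.8,0],"angular":[0,0,0],"hand":-1},{"translation":[0,0,-1.5],"angular":[0,0,0],"hand":-1},{"translation":[0,0,-1.5],"angular":[0,0,0],"hand":-1},{"translation":[0,0,-1.5],"angular":[0,0,0],"hand":-1},{"translation":[0,0,-0.8],"angular":[0,0,0],"hand":-1},{"translation":[0,0,0],"angular":[0,0,0],"hand":-1},{"translation":[0,0,0],"angular":[0,0,0],"hand":-1}]'
python3 - <<'E'
from h import *
show()
im=r.camera('side')[:,:,::-1];z=cv2.convertScaleAbs(cv2.resize(im[130:215,255:355],None,fx=7,fy=7,interpolation=cv2.INTER_CUBIC),alpha=1.4,beta=25)
cv2.imwrite('pics/side6.png',z)
E
```

```text
time: 8.1
ee_pos: [0.4193, 0.2712, 0.039]
eef_rot: [0.775, 0.231, -0.563, 0.169]
ft_force: [-0.1, -0.3, 0.3]
width: 0.0006
t 8.1 tcp [0.4193 0.2712 0.039 ] case [-0.1707  0.0437  0.039 ] tipcase [-0.163   0.0436  0.0152] F [-0.1 -0.3  0.3] w 0.001
q [ 0.46  0.17 -1.17  2.21  0.35  0.58 -1.94]
[[0.26, 0.55, -0.79], [0.17, -0.84, -0.52], [-0.95, 0.0, -0.31]]
```

View pics/side6.png

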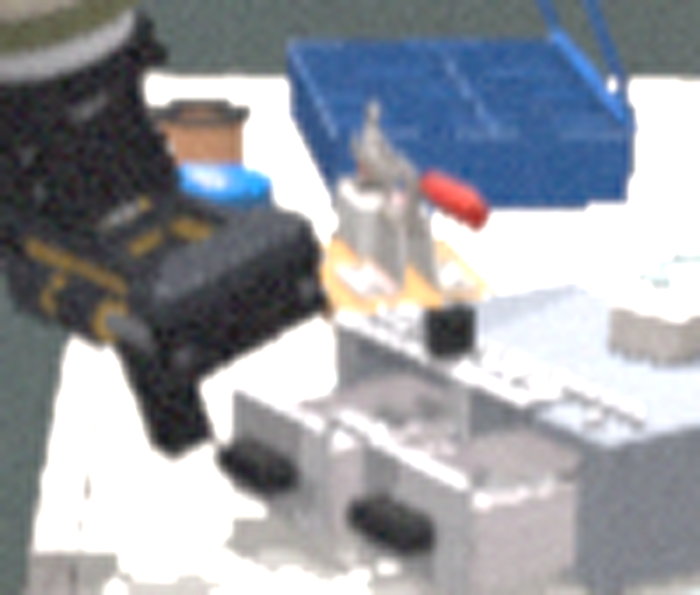

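```bash
python3 -m pendant '[{"translation":[0,0,0.5],"angular":[0,0,0],"hand":1},{"translation":[0,0,0.5],"angular":[0,0,0],"hand":1},{"translation":[0,0,0],"angular":[0,0,0],"hand":1},{"translation":[0,0,0],"angular":[0,0,0],"hand":1},{"translation":[0,0,0],"angular":[0,0,0],"hand":1},{"translation":[0,0,0],"angular":[0,0,0],"hand":1}]'
python3 - <<'E'
from h import *
show()
im=r.camera('side')[:,:,::-1];z=cv2.convertScaleAbs(cv2.resize(im[130:215,255:355],None,fx=7,fy=7,interpolation=cv2.INTER_CUBIC),alpha=1.4,beta=25)
cv2.imwrite('pics/side7.png',z)
im=r.camera('wrist');cv2.imwrite('pics/w7.png',im[:,:,::-1])
E
```

```text
time: 8.75
ee_pos: [0.419, 0.2701, 0.0488]
eef_rot: [0.775, 0.23, -0.563, 0.169]
ft_force: [-0.0, -0.1, 0.4]
width: 0.0407
t 8.75 tcp [0.419  0.2701 0.0488] case [-0.1715  0.0428  0.0488] tipcase [-0.1638  0.0427  0.025 ] F [-0.  -0.1  0.4] w 0.041
q [ 0.5   0.14 -1.2   2.2   0.3   0.6  -1.9 ]
[[0.26, 0.55, -0.8], [0.17, -0.84, -0.52], [-0.95, 0.0, -0.31]]
```

View pics/side7.png

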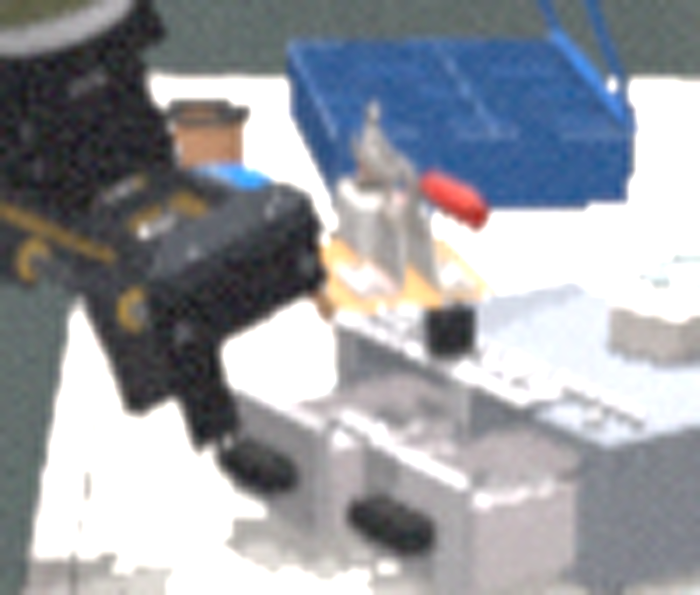

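View pics/w7.png

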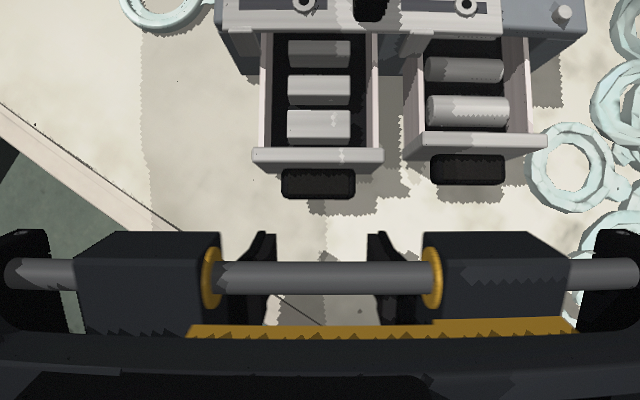

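Run:
```python
from h import *
s=r.read_state();R=Ro.from_quat(s['eef_rot']).as_matrix();p=s['ee_pos'];w=s['width']
for y in(-w/2,w/2,-w/2-.015,w/2+.015,-.095,.095):
  for d in(-.045,-.01,0,.025):
    q=proj('side',p+R@np.array([d,y,0]))[0];print(round(y,3),d,((q[1]+.5-255)*7).round(),((q[0]+.5-130)*7).round())
i=r.camera_info('side');print(i['rvec'],i['tvec'])
# wrist prediction of finger tips
from fitw import K,D,M
W=np.linalg.inv(M)
for d in(-.045,-.02,0,.025):
  P=np.array([[d,sy*w/2,sz] for sy in(-1,1) for sz in(-.0095,.0095)])
  print(d,cv2.projectPoints(P,cv2.Rodrigues(W[:3,:3])[0],W[:3,3],K,D)[0][:,0].round().tolist())
```

```text
-0.024 -0.045 127.0 333.0
-0.024 -0.01 150.0 406.0
-0.024 0 157.0 427.0
-0.024 0.025 173.0 477.0
0.024 -0.045 190.0 364.0
0.024 -0.01 214.0 439.0
0.024 0 220.0 460.0
0.024 0.025 236.0 512.0
-0.039 -0.045 108.0 324.0
-0.039 -0.01 131.0 396.0
-0.039 0 138.0 417.0
-0.039 0.025 154.0 467.0
0.039 -0.045 211.0 374.0
0.039 -0.01 234.0 449.0
0.039 0 240.0 471.0
0.039 0.025 256.0 523.0
-0.095 -0.045 40.0 290.0
-0.095 -0.01 64.0 361.0
-0.095 0 71.0 381.0
-0.095 0.025 87.0 430.0
0.095 -0.045 289.0 413.0
0.095 -0.01 312.0 490.0
0.095 0 318.0 512.0
0.095 0.025 334.0 565.0
[ 1.93292474 -0.02706292  0.0502888 ] [-0.50543543  0.10687428  1.12786573]
-0.045 [[260.0, 263.0], [262.0, 306.0], [384.0, 263.0], [381.0, 306.0]]
-0.02 [[269.0, 240.0], [271.0, 277.0], [375.0, 240.0], [373.0, 277.0]]
0 [[274.0, 226.0], [276.0, 260.0], [369.0, 226.0], [368.0, 260.0]]
0.025 [[280.0, 212.0], [281.0, 242.0], [364.0, 212.0], [363.0, 242.0]]
```

Run:
```python
from h import *
from scipy.optimize import fsolve
R=Ro.from_quat([.775,.231,-.563,.169]).as_matrix();p=np.array([.4193,.2712,.039])
for name,px in(('frontlow',(325,300)),('frontup',(300,210)),('rearlow',(200,385)),('tipF',(212,432)),('tipR',(165,452)),('finR',(125,355))):
  for y in(.015,.06,.095):
    g=lambda v:(lambda q:[(q[1]+.5-255)*7-px[0],(q[0]+.5-130)*7-px[1]])(proj('side',p+R@np.array([v[0],y,v[1]]))[0])
    print(name,y,(fsolve(g,[-.05,0])*1000).round())
```

```text
frontlow 0.015 [-45. -74.]
frontlow 0.06 [-70. -49.]
frontlow 0.095 [-90. -31.]
frontup 0.015 [-86. -74.]
frontup 0.06 [-110.  -50.]
frontup 0.095 [-128.  -31.]
rearlow 0.015 [-39.  -8.]
rearlow 0.06 [-64.  13.]
rearlow 0.095 [-84.  30.]
tipF 0.015 [-17.  -7.]
tipF 0.06 [-43.  14.]
tipF 0.095 [-64.  31.]
tipR 0.015 [-20.  15.]
tipR 0.06 [-46.  36.]
tipR 0.095 [-66.  52.]
finR 0.015 [-67.  19.]
finR 0.06 [-91.  39.]
finR 0.095 [-110.   55.]
```

```bash
python3 -m pendant '[{"translation":[0,0,-1],"angular":[0,0,0],"hand":-1},{"translation":[0,0,-1],"angular":[0,0,0],"hand":-1},{"translation":[0,0,-0.5],"angular":[0,0,0],"hand":-1},{"translation":[0,0,-0.5],"angular":[0,0,0],"hand":-1},{"translation":[0,0,0],"angular":[0,0,0],"hand":-1},{"translation":[0,0,0],"angular":[0,0,0],"hand":-1}]'
python3 - <<'E'
from h import *
show()
im=r.camera('side')[:,:,::-1];z=cv2.convertScaleAbs(cv2.resize(im[130:215,255:355],None,fx=7,fy=7,interpolation=cv2.INTER_CUBIC),alpha=1.4,beta=25)
cv2.imwrite('pics/side8.png',z)
E
```

```text
time: 9.45
ee_pos: [0.4191, 0.2704, 0.019]
eef_rot: [0.775, 0.231, -0.563, 0.169]
ft_force: [0.5, 0.0, 1.2]
width: 0.0161
t 9.45 tcp [0.4191 0.2704 0.019 ] case [-0.1713  0.0431  0.019 ] tipcase [-0.1636  0.043  -0.0047] F [0.5 0.  1.2] w 0.016
q [ 0.39  0.22 -1.11  2.22  0.45  0.55 -2.03]
[[0.26, 0.55, -0.79], [0.17, -0.84, -0.52], [-0.95, 0.0, -0.31]]
```

View pics/side8.png

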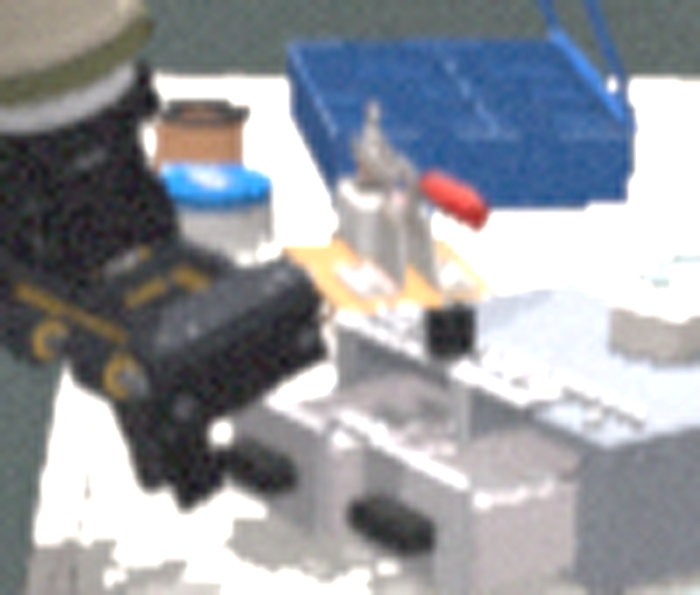

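```bash
python3 -m pendant '[{"translation":[0.83,0.55,0],"angular":[0,0,0],"hand":-1},{"translation":[0.83,0.55,0],"angular":[0,0,0],"hand":-1},{"translation":[0.83,0.55,0],"angular":[0,0,0],"hand":-1},{"translation":[0.83,0.55,0],"angular":[0,0,0],"hand":-1}]'
python3 - <<'E'
from h import *
show()
im=r.camera('side')[:,:,::-1];z=cv2.convertScaleAbs(cv2.resize(im[130:215,255:355],None,fx=7,fy=7,interpolation=cv2.INTER_CUBIC),alpha=1.4,beta=25)
cv2.imwrite('pics/side9.png',z)
E
```

```text
time: 9.9
ee_pos: [0.4528, 0.2923, 0.0187]
eef_rot: [0.775, 0.23, -0.563, 0.169]
ft_force: [-2.0, -2.6, 1.3]
width: 0.0003
t 9.9 tcp [0.4528 0.2923 0.0187] case [-0.1311  0.0427  0.0187] tipcase [-0.1234  0.0426 -0.0051] F [-2.  -2.6  1.3] w 0.0
q [ 0.27  0.32 -1.03  2.13  0.57  0.59 -2.11]
[[0.26, 0.55, -0.8], [0.17, -0.84, -0.52], [-0.95, 0.0, -0.31]]
```

View pics/side9.png

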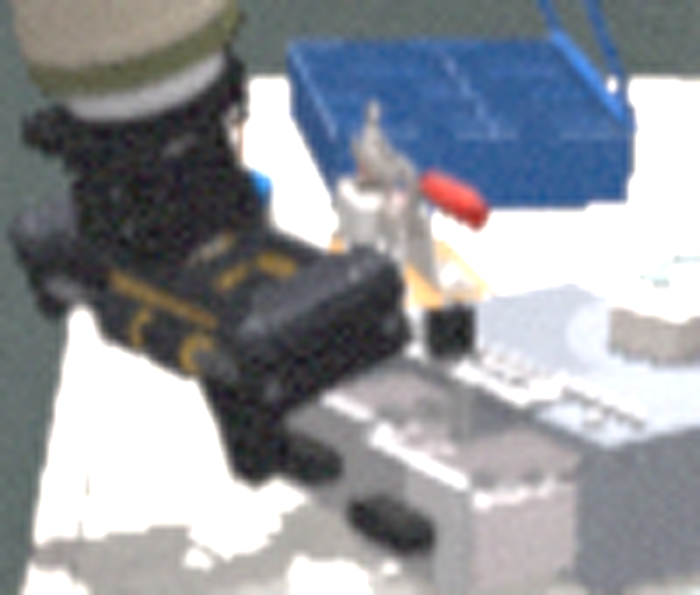

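```bash
python3 -m pendant '[{"translation":[0.83,0.55,0],"angular":[0,0,0],"hand":-1},{"translation":[0.83,0.55,0],"angular":[0,0,0],"hand":-1},{"translation":[0.83,0.55,0],"angular":[0,0,0],"hand":-1},{"translation":[0.42,0.28,0],"angular":[0,0,0],"hand":-1},{"translation":[0,0,0],"angular":[0,0,0],"hand":-1}]'
python3 - <<'E'
from h import *
show()
im=r.camera('side')[:,:,::-1];z=cv2.convertScaleAbs(cv2.resize(im[130:215,255:355],None,fx=7,fy=7,interpolation=cv2.INTER_CUBIC),alpha=1.4,beta=25)
cv2.imwrite('pics/side10.png',z)
E
```

```text
time: 10.45
ee_pos: [0.482, 0.3123, 0.019]
eef_rot: [0.775, 0.231, -0.563, 0.169]
ft_force: [-0.5, 0.4, 0.4]
width: 0.0007
t 10.45 tcp [0.482  0.3123 0.019 ] case [-0.0957  0.0433  0.019 ] tipcase [-0.088   0.0432 -0.0048] F [-0.5  0.4  0.4] w 0.001
q [ 0.2   0.39 -0.97  2.05  0.63  0.63 -2.14]
[[0.26, 0.55, -0.79], [0.17, -0.84, -0.52], [-0.95, 0.0, -0.31]]
```

View pics/side10.png

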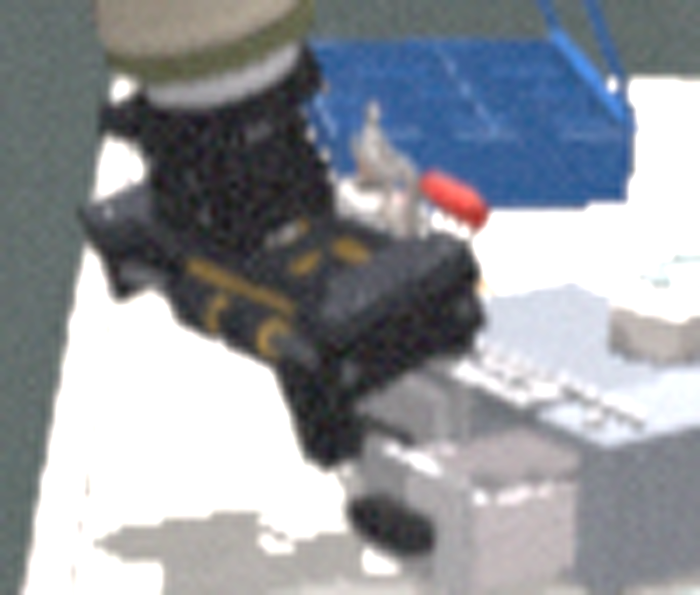

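```bash
python3 - <<'E'
from h import *
for P in[(-.082,.043,.032),(-.147,.043,.032),(-.138,-.043,.032)]:
  q=proj('side',c2w(P,*POSE))[0];print(P,(q[1]+.5-255)*7,(q[0]+.5-130)*7)
E
python3 -m pendant '[{"translation":[0.42,0.28,0],"angular":[0,0,0],"hand":-1},{"translation":[0.42,0.28,0],"angular":[0,0,0],"hand":-1},{"translation":[0,0,0],"angular":[0,0,0],"hand":-1}]'; python3 -c "
from h import *
show()"
```

```text
(-0.082, 0.043, 0.032) 367.0484931962768 442.7300857636592
(-0.147, 0.043, 0.032) 238.37993706087656 470.74778571978806
(-0.138, -0.043, 0.032) 375.9026619803356 528.9864423299596
time: 10.8
ee_pos: [0.4891, 0.3169, 0.0184]
eef_rot: [0.775, 0.23, -0.564, 0.17]
ft_force: [-7.6, -4.0, 5.7]
width: 0.0007
t 10.8 tcp [0.4891 0.3169 0.0184] case [-0.0873  0.0432  0.0184] tipcase [-0.0796  0.0431 -0.0054] F [-7.6 -4.   5.7] w 0.001
q [ 0.18  0.41 -0.96  2.03  0.64  0.64 -2.15]
[[0.26, 0.55, -0.8], [0.17, -0.84, -0.52], [-0.95, 0.0, -0.31]]
```

```bash
python3 -m pendant '[{"translation":[0.25,0.17,0],"angular":[0,0,0],"hand":-1},{"translation":[0,0,0],"angular":[0,0,0],"hand":-1}]'
python3 - <<'E'
from h import *
show()
im=r.camera('side')[:,:,::-1];z=cv2.convertScaleAbs(cv2.resize(im[130:215,255:355],None,fx=7,fy=7,interpolation=cv2.INTER_CUBIC),alpha=1.4,beta=25)
cv2.imwrite('pics/side11.png',z)
im=r.camera('wrist')[:,:,::-1];cv2.imwrite('pics/w11.png',im)
E
```

```text
time: 11.0
ee_pos: [0.4895, 0.3171, 0.0175]
eef_rot: [0.774, 0.229, -0.566, 0.171]
ft_force: [-21.1, -13.1, 18.3]
width: 0.0002
t 11.0 tcp [0.4895 0.3171 0.0175] case [-0.0868  0.0432  0.0175] tipcase [-0.0792  0.043  -0.0064] F [-21.1 -13.1  18.3] w 0.0
q [ 0.18  0.42 -0.96  2.02  0.64  0.65 -2.15]
[[0.26, 0.55, -0.8], [0.16, -0.84, -0.52], [-0.95, 0.01, -0.3]]
```

View pics/side11.png

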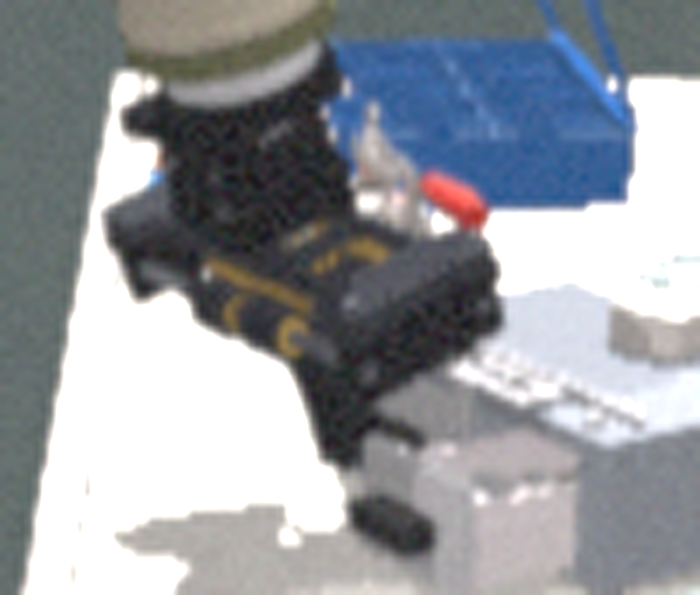

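View pics/w11.png

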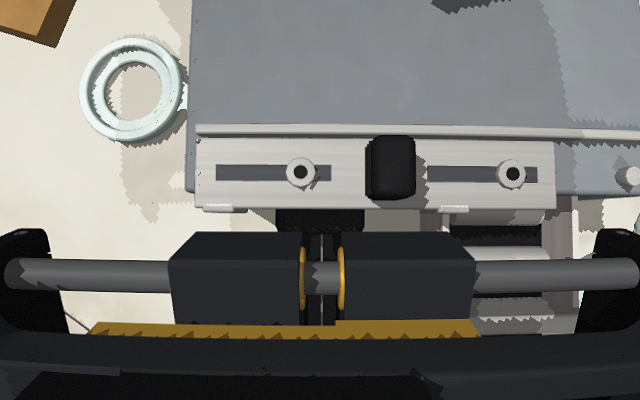

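```bash
python3 -m pendant '[{"translation":[-0.83,-0.55,0],"angular":[0,0,0],"hand":-1},{"translation":[-1.67,-1.1,0],"angular":[0,0,0],"hand":-1},{"translation":[-1.67,-1.1,0],"angular":[0,0,0],"hand":-1},{"translation":[-1.67,-1.1,0],"angular":[0,0,0],"hand":-1},{"translation":[-1.67,-1.1,0],"angular":[0,0,0],"hand":-1},{"translation":[1.2,-1.8,0],"angular":[0,0,0],"hand":-1},{"translation":[1.2,-1.8,0],"angular":[0,0,0],"hand":-1},{"translation":[1.2,-1.8,0],"angular":[0,0,0],"hand":-1},{"translation":[1.2,-1.8,0],"angular":[0,0,0],"hand":-1},{"translation":[0,0,0],"angular":[0,0,0],"hand":-1},{"translation":[0,0,0],"angular":[0,0,0],"hand":-1}]'
python3 - <<'E'
from h import *
show();print(rv(18,-1))
im=r.camera('side')[:,:,::-1];z=cv2.convertScaleAbs(cv2.resize(im[130:215,255:355],None,fx=7,fy=7,interpolation=cv2.INTER_CUBIC),alpha=1.4,beta=25)
cv2.imwrite('pics/side12.png',z)
im=r.camera('wrist')[:,:,::-1];cv2.imwrite('pics/w12.png',im)
E
```

```text
time: 12.2
ee_pos: [0.4656, 0.1972, 0.0191]
eef_rot: [0.776, 0.23, -0.563, 0.169]
ft_force: [-0.1, 0.5, -0.8]
width: 0.0004
t 12.2 tcp [0.4656 0.1972 0.0191] case [-0.1729 -0.0436  0.0191] tipcase [-0.1652 -0.0437 -0.0047] F [-0.1  0.5 -0.8] w 0.0
q [ 0.61  0.26 -1.12  2.2   0.39  0.54 -1.76]
[[0.26, 0.55, -0.8], [0.17, -0.84, -0.52], [-0.95, 0.0, -0.31]]
[0.13353527 0.1003961  0.32594965]
```

View pics/side12.png

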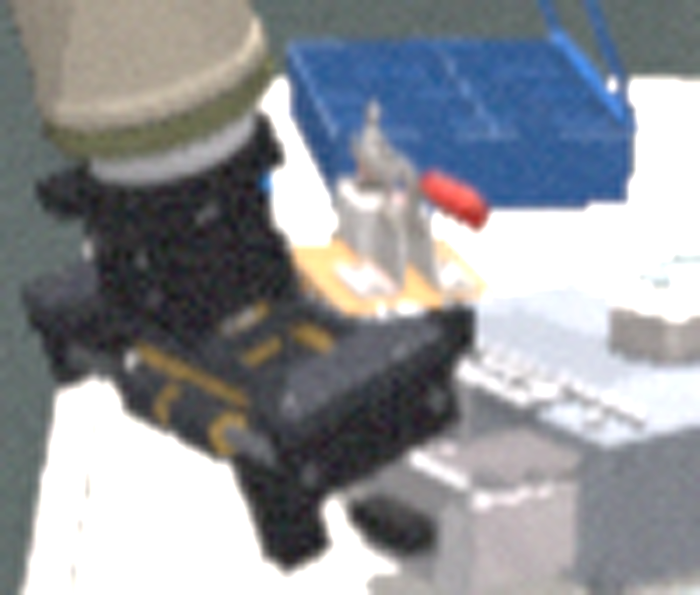

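View pics/w12.png

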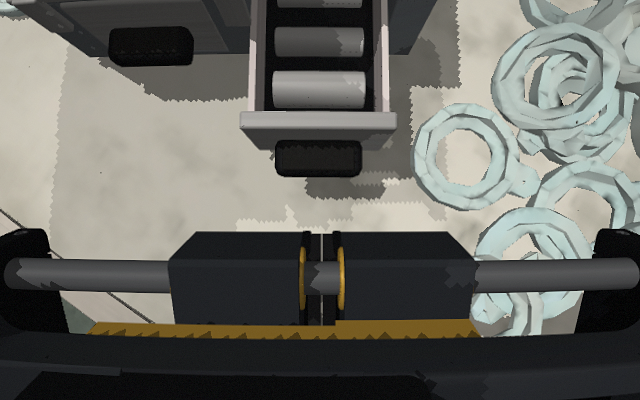

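```bash
python3 -m pendant '[{"translation":[0.83,0.55,0],"angular":[0,0,0],"hand":-1},{"translation":[0.83,0.55,0],"angular":[0,0,0],"hand":-1},{"translation":[0.83,0.55,0],"angular":[0,0,0],"hand":-1},{"translation":[0.83,0.55,0],"angular":[0,0,0],"hand":-1},{"translation":[0.83,0.55,0],"angular":[0,0,0],"hand":-1},{"translation":[0.83,0.55,0],"angular":[0,0,0],"hand":-1},{"translation":[0.83,0.55,0],"angular":[0,0,0],"hand":-1},{"translation":[0.83,0.55,0],"angular":[0,0,0],"hand":-1},{"translation":[0.42,0.28,0],"angular":[0,0,0],"hand":-1},{"translation":[0,0,0],"angular":[0,0,0],"hand":-1}]';  python3 - <<'E'
from h import *
show()
im=r.camera('wrist')[:,:,::-1];cv2.imwrite('pics/w13.png',im)
E
```

```text
time: 13.3
ee_pos: [0.5357, 0.2444, 0.0185]
eef_rot: [0.775, 0.231, -0.564, 0.169]
ft_force: [-2.5, -1.3, 1.9]
width: 0.0001
t 13.3 tcp [0.5357 0.2444 0.0185] case [-0.0884 -0.043   0.0185] tipcase [-0.0807 -0.0431 -0.0053] F [-2.5 -1.3  1.9] w 0.0
q [ 0.36  0.43 -0.96  2.01  0.57  0.63 -1.92]
[[0.26, 0.55, -0.8], [0.17, -0.84, -0.52], [-0.95, 0.0, -0.31]]
```

View pics/w13.png

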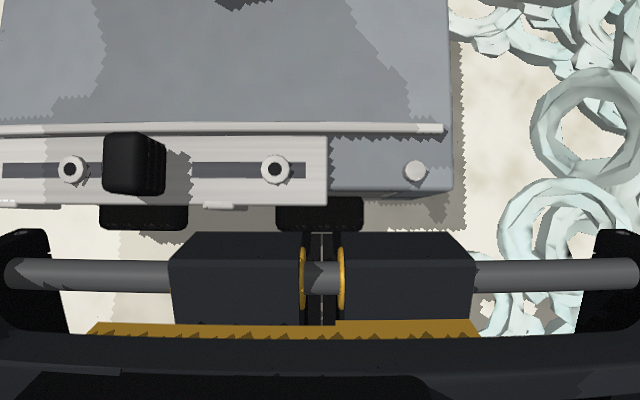

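```bash
python3 -m pendant '[{"translation":[0.25,0.17,0],"angular":[0,0,0],"hand":-1},{"translation":[0.17,0.11,0],"angular":[0,0,0],"hand":-1},{"translation":[0,0,0],"angular":[0,0,0],"hand":-1}]';  python3 - <<'E'
from h import *
show()
E
```

```text
time: 13.65
ee_pos: [0.5366, 0.2447, 0.0171]
eef_rot: [0.773, 0.229, -0.566, 0.171]
ft_force: [-24.4, -14.5, 21.0]
width: 0.0002
t 13.65 tcp [0.5366 0.2447 0.0171] case [-0.0875 -0.0432  0.0171] tipcase [-0.08   -0.0433 -0.0067] F [-24.4 -14.5  21. ] w 0.0
q [ 0.35  0.43 -0.95  2.    0.58  0.64 -1.92]
[[0.25, 0.55, -0.8], [0.16, -0.84, -0.52], [-0.95, 0.0, -0.3]]
```

```bash
python3 -m pendant '[{"translation":[-0.83,-0.55,0],"angular":[0,0,0],"hand":-1},{"translation":[-2,-1.32,0],"angular":[0,0,0],"hand":-1},{"translation":[-2,-1.32,1],"angular":[0,0,0],"hand":-1},{"translation":[0,0,3],"angular":[0,0,0],"hand":-1},{"translation":[0,0,4],"angular":[0,0,0],"hand":-1},{"translation":[-1.2,1.8,4],"angular":[0,0,0],"hand":-1},{"translation":[-1.2,1.8,0],"angular":[0,0,0],"hand":-1},{"translation":[0,0,0],"angular":[0,0,0],"hand":-1}]';  python3 - <<'E'
from fitw import *
show()
m,pr,im=fitw('w14')
im=im[:,:,::-1].copy()
for y in(.043,-.043):
  q=pr(c2w((-.082,y,.032),*POSE))[0];print('shut pred',q)
E
```

```text
time: 14.45
ee_pos: [0.4679, 0.2525, 0.1402]
eef_rot: [0.776, 0.23, -0.562, 0.171]
ft_force: [0.2, -0.5, 0.5]
width: 0.0005
t 14.45 tcp [0.4679 0.2525 0.1402] case [-0.1404  0.0013  0.1402] tipcase [-0.1326  0.0011  0.1165] F [ 0.2 -0.5  0.5] w 0.0
q [ 0.82  0.03 -1.37  2.03  0.03  0.79 -1.56]
[[0.26, 0.55, -0.79], [0.17, -0.84, -0.52], [-0.95, 0.01, -0.31]]
right_drawer_pull [165. 373.] 0.57
thumb_block [116.7 294.6] 0.94
middle_tab [146.4 327.1] 0.87
gauge_case [ 80.2 318.1] 0.61
shut pred [164.35196175 270.46339701]
shut pred [164.16624103 373.65348885]
```

View pics/w14.png

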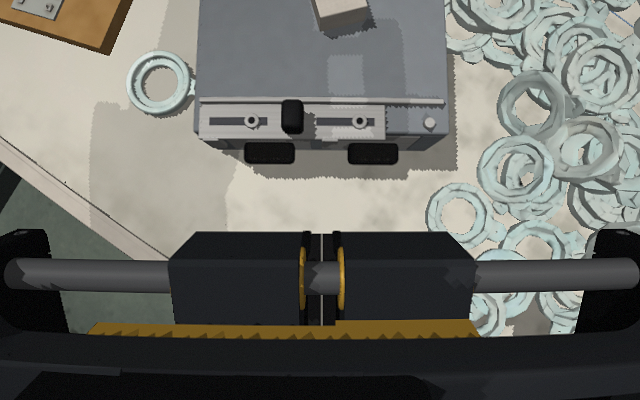

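```bash
python3 -m pendant '[{"translation":[2.4,1.58,0],"angular":[0,0,0],"hand":-1},{"translation":[2.4,1.58,0],"angular":[0,0,0],"hand":-1},{"translation":[2.4,1.58,0],"angular":[0,0,0],"hand":-1},{"translation":[0,0,0],"angular":[0,0,0],"hand":-1}]';  python3 -c "
from h import *
show()"
```

```text
time: 15.15
ee_pos: [0.5329, 0.2963, 0.1383]
eef_rot: [0.773, 0.233, -0.565, 0.169]
ft_force: [-1.0, 0.4, -1.0]
width: 0.0002
t 15.15 tcp [0.5329 0.2963 0.1383] case [-0.0621  0.0018  0.1383] tipcase [-0.0544  0.0019  0.1145] F [-1.   0.4 -1. ] w 0.0
q [ 0.47  0.35 -1.2   1.86  0.46  0.88 -1.89]
[[0.25, 0.55, -0.79], [0.17, -0.83, -0.53], [-0.95, -0.0, -0.31]]
```

```bash
python3 -m pendant '[{"translation":[-0.93,1.9,0],"angular":[0,0,0],"hand":-1},{"translation":[-0.93,1.9,0],"angular":[0,0,0],"hand":-1},{"translation":[-0.93,1.9,0],"angular":[0,0,0],"hand":-1},{"translation":[0,0,-1.5],"angular":[0,0,0],"hand":-1},{"translation":[0,0,-1.5],"angular":[0,0,0],"hand":-1},{"translation":[0,0,0],"angular":[0,0,0],"hand":-1}]';  python3 - <<'E'
from h import *
show()
im=r.camera('side')[:,:,::-1];z=cv2.convertScaleAbs(cv2.resize(im[130:215,275:375],None,fx=7,fy=7,interpolation=cv2.INTER_CUBIC),alpha=1.2,beta=25)
cv2.imwrite('pics/side15.png',z)
im=r.camera('wrist')[:,:,::-1];cv2.imwrite('pics/w15.png',im)
im=r.camera('top')[:,:,::-1];cv2.imwrite('pics/top15.png',cv2.resize(im[110:250,170:310],None,fx=4,fy=4))
E
```

```text
time: 15.75
ee_pos: [0.5031, 0.3483, 0.106]
eef_rot: [0.773, 0.23, -0.566, 0.17]
ft_force: [0.2, 0.0, 0.0]
width: 0.0001
t 15.75 tcp [0.5031 0.3483 0.106 ] case [-0.0582  0.0617  0.106 ] tipcase [-0.0507  0.0616  0.0822] F [0.2 0.  0. ] w 0.0
q [ 0.28  0.39 -1.13  1.88  0.56  0.85 -2.09]
[[0.25, 0.55, -0.8], [0.16, -0.84, -0.52], [-0.95, 0.0, -0.3]]
```

View pics/side15.png

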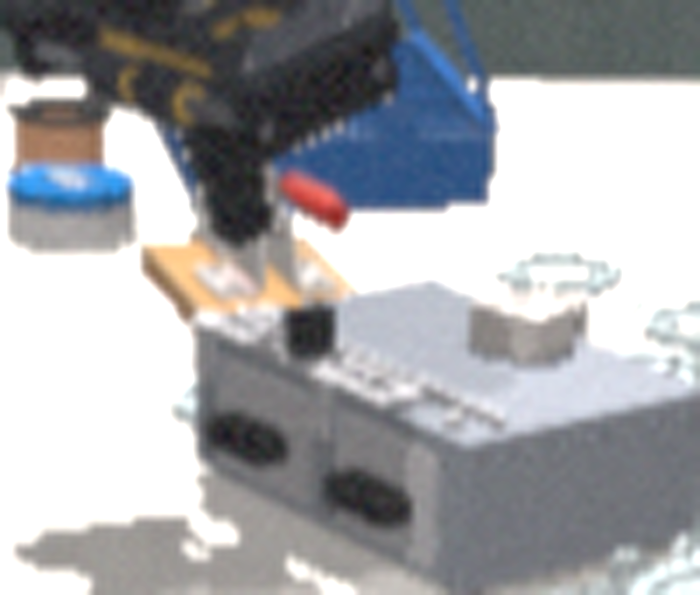

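View pics/w15.png

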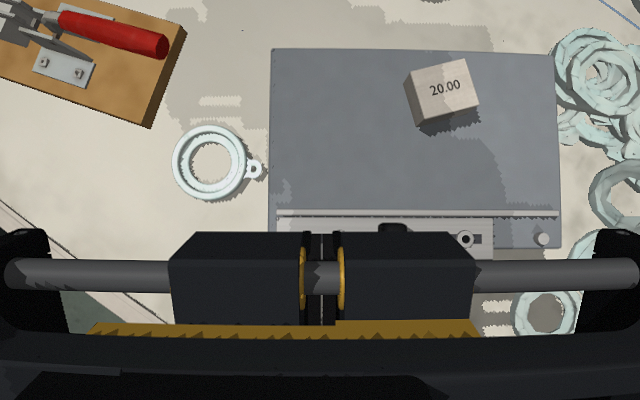

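View pics/top15.png

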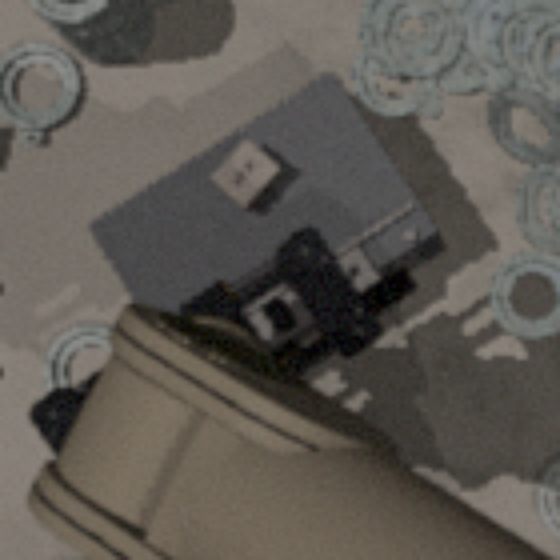

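```bash
python3 -m pendant '[{"translation":[0.33,0.22,-1],"angular":[0,0,0],"hand":-1},{"translation":[0,0,-1],"angular":[0,0,0],"hand":-1},{"translation":[0,0,-0.7],"angular":[0,0,0],"hand":-1},{"translation":[0,0,0],"angular":[0,0,0],"hand":-1}]';  python3 - <<'E'
from h import *
show()
im=r.camera('side')[:,:,::-1];z=cv2.convertScaleAbs(cv2.resize(im[130:215,275:375],None,fx=7,fy=7,interpolation=cv2.INTER_CUBIC),alpha=1.2,beta=25)
cv2.imwrite('pics/side16.png',z)
E
```

```text
time: 16.3
ee_pos: [0.5065, 0.3526, 0.0808]
eef_rot: [0.773, 0.231, -0.565, 0.17]
ft_force: [-0.1, -0.4, -1.0]
width: 0.0008
t 16.3 tcp [0.5065 0.3526 0.0808] case [-0.0531  0.0634  0.0808] tipcase [-0.0455  0.0633  0.057 ] F [-0.1 -0.4 -1. ] w 0.001
q [ 0.23  0.43 -1.09  1.89  0.62  0.81 -2.13]
[[0.25, 0.55, -0.8], [0.17, -0.83, -0.53], [-0.95, 0.0, -0.3]]
```

View pics/side16.png

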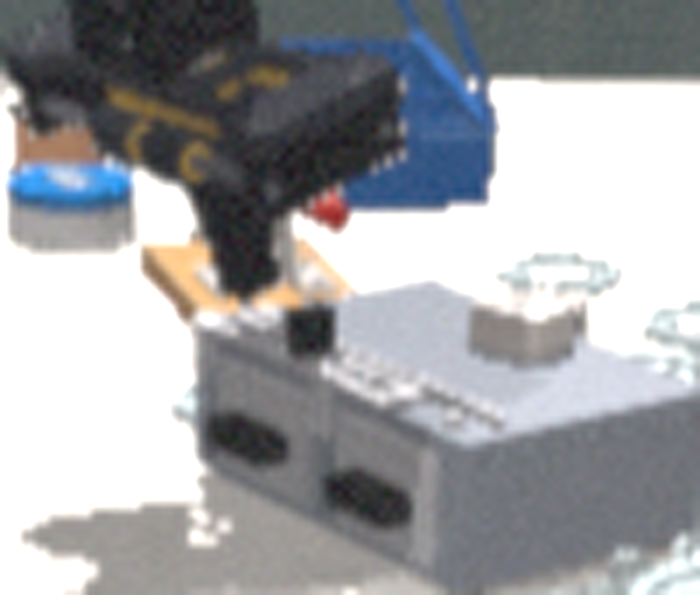

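```bash
python3 -m pendant '[{"translation":[0,0,-0.4],"angular":[0,0,0],"hand":-1},{"translation":[0.55,-0.83,0],"angular":[0,0,0],"hand":-1},{"translation":[0.55,-0.83,0],"angular":[0,0,0],"hand":-1},{"translation":[0.28,-0.42,0],"angular":[0,0,0],"hand":-1},{"translation":[0,0,0],"angular":[0,0,0],"hand":-1}]';  python3 - <<'E'
from h import *
show()
im=r.camera('side')[:,:,::-1];z=cv2.convertScaleAbs(cv2.resize(im[130:215,275:375],None,fx=7,fy=7,interpolation=cv2.INTER_CUBIC),alpha=1.2,beta=25)
cv2.imwrite('pics/side17.png',z)
E
```

```text
time: 16.85
ee_pos: [0.522, 0.3309, 0.0784]
eef_rot: [0.774, 0.23, -0.564, 0.17]
ft_force: [-0.4, -0.4, -0.9]
width: 0.0003
t 16.85 tcp [0.522  0.3309 0.0784] case [-0.0521  0.0367  0.0784] tipcase [-0.0444  0.0366  0.0546] F [-0.4 -0.4 -0.9] w 0.0
q [ 0.28  0.44 -1.09  1.9   0.61  0.8  -2.08]
[[0.26, 0.55, -0.8], [0.17, -0.84, -0.52], [-0.95, 0.0, -0.31]]
```

View pics/side17.png

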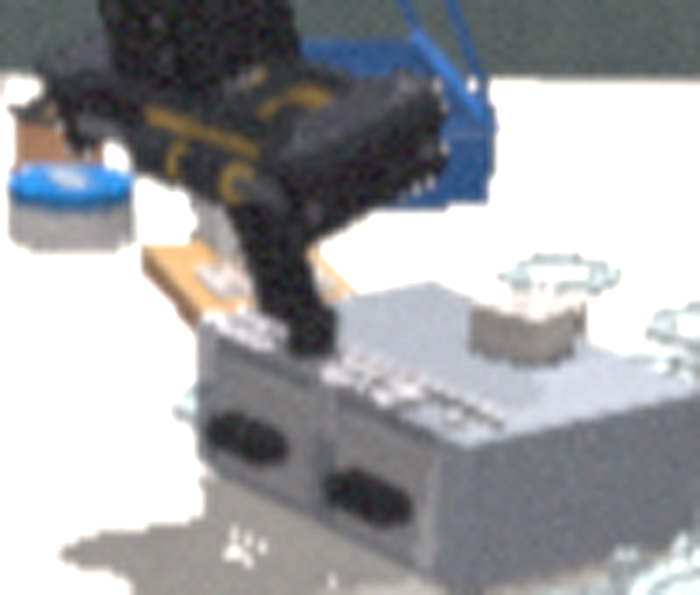

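```bash
python3 -m pendant '[{"translation":[0.55,-0.83,0],"angular":[0,0,0],"hand":-1},{"translation":[0,0,0],"angular":[0,0,0],"hand":-1}]';  python3 - <<'E'
from h import *
show()
im=r.camera('side')[:,:,::-1];z=cv2.convertScaleAbs(cv2.resize(im[130:215,275:375],None,fx=7,fy=7,interpolation=cv2.INTER_CUBIC),alpha=1.2,beta=25)
cv2.imwrite('pics/side18.png',z)
E
```

```text
time: 17.1
ee_pos: [0.5272, 0.323, 0.0784]
eef_rot: [0.774, 0.231, -0.564, 0.17]
ft_force: [-0.3, 0.2, -0.6]
width: 0.0005
t 17.1 tcp [0.5272 0.323  0.0784] case [-0.0521  0.0273  0.0784] tipcase [-0.0444  0.0272  0.0546] F [-0.3  0.2 -0.6] w 0.0
q [ 0.3   0.44 -1.09  1.89  0.61  0.8  -2.06]
[[0.26, 0.55, -0.8], [0.17, -0.84, -0.52], [-0.95, 0.0, -0.31]]
```

View pics/side18.png

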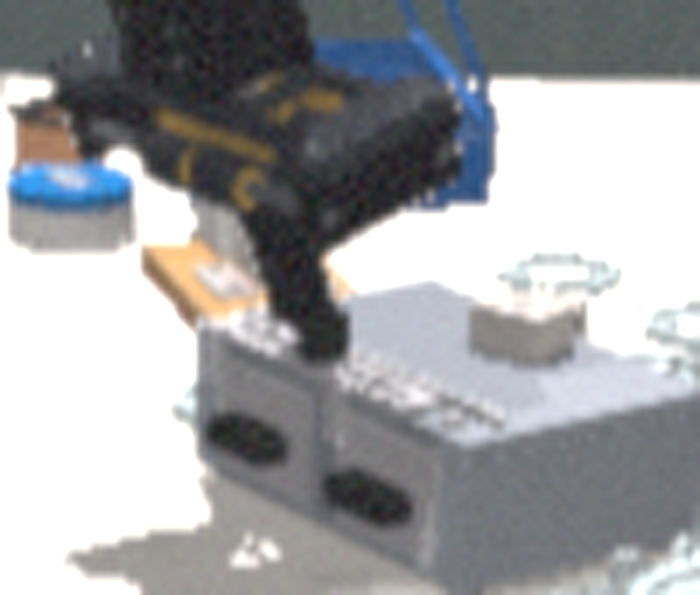

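```bash
python3 -m pendant '[{"translation":[0.55,-0.83,0],"angular":[0,0,0],"hand":-1},{"translation":[0.55,-0.83,0],"angular":[0,0,0],"hand":-1},{"translation":[0.17,-0.25,0],"angular":[0,0,0],"hand":-1},{"translation":[0,0,0],"angular":[0,0,0],"hand":-1}]';  python3 - <<'E'
from h import *
show()
im=r.camera('side')[:,:,::-1];z=cv2.convertScaleAbs(cv2.resize(im[130:215,275:375],None,fx=7,fy=7,interpolation=cv2.INTER_CUBIC),alpha=1.2,beta=25)
cv2.imwrite('pics/side19.png',z)
E
```

```text
time: 17.55
ee_pos: [0.5362, 0.3091, 0.0786]
eef_rot: [0.773, 0.235, -0.564, 0.169]
ft_force: [-10.5, 13.8, -0.2]
width: 0.0005
t 17.55 tcp [0.5362 0.3091 0.0786] case [-0.0522  0.0107  0.0786] tipcase [-0.0446  0.0108  0.0548] F [-10.5  13.8  -0.2] w 0.001
q [ 0.34  0.44 -1.1   1.89  0.59  0.79 -2.01]
[[0.25, 0.55, -0.79], [0.17, -0.83, -0.53], [-0.95, -0.0, -0.31]]
```

View pics/side19.png

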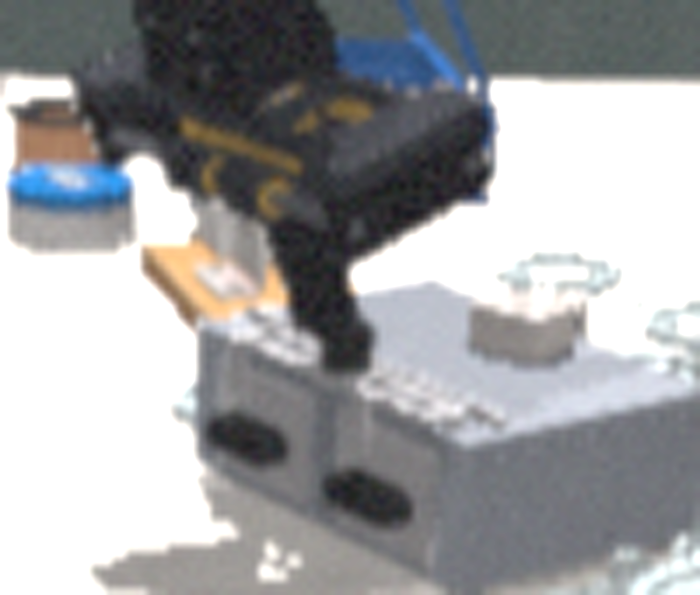

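```bash
python3 -m pendant '[{"translation":[0.17,-0.25,0],"angular":[0,0,0],"hand":-1},{"translation":[0,0,0],"angular":[0,0,0],"hand":-1}]';  python3 -c "
from h import *
show()"; python3 -m pendant '[{"translation":[-0.55,0.83,0],"angular":[0,0,0],"hand":-1},{"translation":[-1.1,1.66,0],"angular":[0,0,0],"hand":-1},{"translation":[-0.5,0.8,2],"angular":[0,0,0],"hand":-1},{"translation":[0,0,3],"angular":[0,0,0],"hand":-1},{"translation":[-2,-1.3,3],"angular":[0,0,0],"hand":-1},{"translation":[-2,-1.3,1],"angular":[0,0,0],"hand":-1},{"translation":[0,0,0],"angular":[0,0,0],"hand":-1}]';  python3 - <<'E'
from fitw import *
show()
m,pr,im=fitw('w20')
for l in(.032,.028,.024,0): print(l,pr(c2w([(-.058,.026-l,.0845),(-.072,-l,.0485)],*POSE)).round(1).tolist())
for y in(.043,-.043): print(pr(c2w((-.082,y,.032),*POSE))[0])
im=r.camera('side')[:,:,::-1];z=cv2.convertScaleAbs(cv2.resize(im[130:215,275:375],None,fx=7,fy=7,interpolation=cv2.INTER_CUBIC),alpha=1.2,beta=25)
cv2.imwrite('pics/side20.png',z)
E
```

```text
time: 17.8
ee_pos: [0.5362, 0.309, 0.0786]
eef_rot: [0.773, 0.237, -0.564, 0.169]
ft_force: [-15.6, 19.5, -0.2]
width: 0.0002
t 17.8 tcp [0.5362 0.309  0.0786] case [-0.0523  0.0107  0.0786] tipcase [-0.0446  0.0109  0.0548] F [-15.6  19.5  -0.2] w 0.0
q [ 0.35  0.45 -1.1   1.89  0.59  0.79 -2.  ]
[[0.25, 0.56, -0.79], [0.18, -0.83, -0.53], [-0.95, -0.01, -0.31]]
time: 18.5
ee_pos: [0.4802, 0.3063, 0.1693]
eef_rot: [0.775, 0.229, -0.564, 0.171]
ft_force: [0.1, -0.9, -0.9]
width: 0.0008
t 18.5 tcp [0.4802 0.3063 0.1693] case [-0.1005  0.0393  0.1693] tipcase [-0.0929  0.0391  0.1455] F [ 0.1 -0.9 -0.9] w 0.001
q [ 0.6   0.19 -1.34  1.91  0.29  0.89 -1.85]
[[0.26, 0.55, -0.8], [0.16, -0.84, -0.52], [-0.95, 0.01, -0.31]]
left_drawer_pull [214.5 313.6] 0.66
right_drawer_pull [213.7 408.1] 0.75
thumb_block [178.  380.4] 0.73
middle_tab [199.6 400.2] 0.56
0.032 [[179.2, 379.8], [199.7, 402.9]]
0.028 [[179.2, 374.6], [199.7, 398.3]]
0.024 [[179.2, 369.4], [199.8, 393.7]]
0 [[179.3, 338.1], [199.9, 366.1]]
[212.08615193 316.47203399]
[211.53420154 410.80343595]
```

View pics/w20.png

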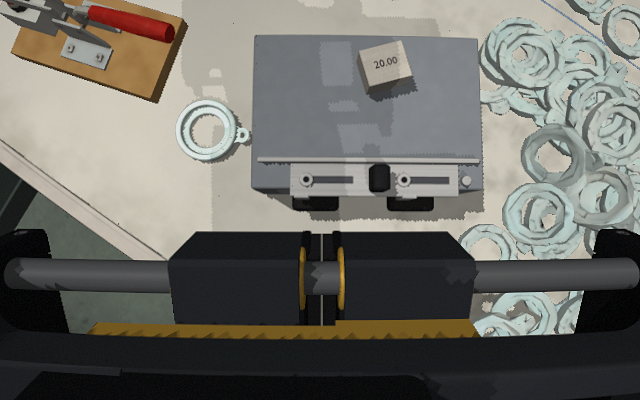

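View pics/side20.png

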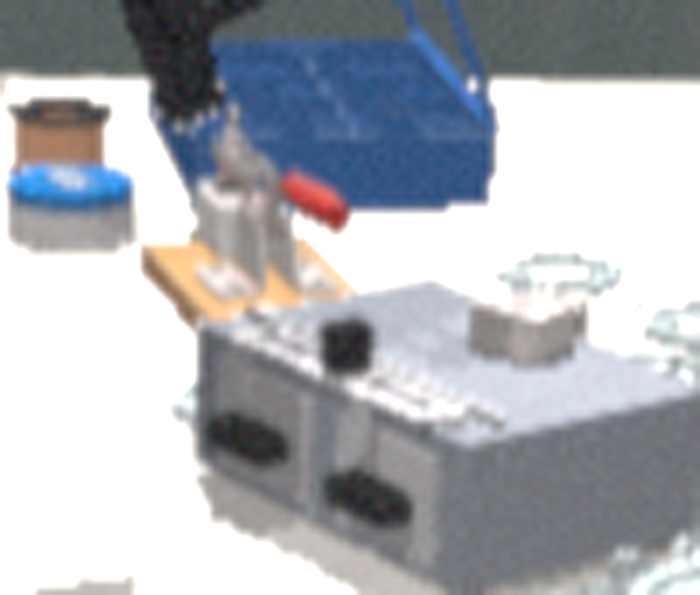

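Run:
```python
from h import *
im=r.camera('top')
for n in('top_block','front_stack','side_ring','front_plug','front_ring','marker'):
    print(n,[(x['point'],round(x['confidence'],2)) for x in r.mark_of('top',n)[:1]])
s=r.read_state();print(s['joint_vel'].round(3),s['ft_force'])
a=cv2.imread('pics/top0.png').astype(int);d=np.abs(im[:,:,::-1].astype(int)-a).max(2).astype(np.uint8)
cv2.imwrite('pics/diff.png',cv2.convertScaleAbs(d,alpha=2))
r.close_job()
```

```text
top_block [([151.9, 228.4], 0.51)]
front_stack [([234.5, 395.1], 0.97)]
side_ring [([171.3, 239.7], 0.59)]
front_plug [([229.1, 353.5], 0.68)]
front_ring [([230.4, 320.1], 0.73)]
marker [([247.5, 451.6], 0.58)]
[ 0.005 -0.003 -0.001 -0.001 -0.001 -0.003 -0.   ] [ 0.21994236 -0.56898324 -1.35358108]
the job is handed in; nothing more can be done
```

I pushed both drawers of the gauge case home, left one first. Then I pushed the thumb block right to its stop, backed the arm clear and handed the job in at about 18.7 s of the 58 s allowed. The hand-in gave no verdict.

**Last checks**
- **Drawers:** each pressed against its stop at about 25–30 N. In the wrist picture both pulls showed within 3 px of where shut pulls should be, and the side picture shows both fronts flush.
- **Locking bar:** the block stopped moving under 25 N. In the wrist picture it stood within 1 px of the fully locked (32 mm) position, with the right-hand tab within 3 px of its locked position.
- **Loose things:** nothing loose was touched as far as I could tell. At hand-in the networks put five of the six within 4 px of their starting marks in the top camera, roughly 10 mm and within the networks' own scatter.
- **Robot:** at hand-in it was still, clear of everything, with almost no wrist force.

**What disagreed or went wrong**
- **Fingertip position:** the visible fingertips were about 35 mm further back along the tool than the stated 25 mm ahead of the TCP. My first push passed over the left drawer's front without touching anything. I lifted out, measured the offset in the side camera and pushed again lower.
- **Side ring:** the last network mark for it landed on the case, probably because the arm was covering the ring. The last wrist picture shows the ring still lying left of the case.

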